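# Add the missing vial to the bench chest and shut it again

## Robot

A 6-joint arm with a two-finger parallel gripper is mounted at the origin on the work surface. World frame = base frame: x ahead of the robot, y to its left, z up, the work surface at z = 0. Lengths are in m, angles in rad, forces in N, time in s.
With the tool pointing down it reaches from about 0.3 to 0.775 m from the base axis. Payload 14.6 kg.
Tool frame: the origin (TCP) lies midway between the tips of the shut fingers; the grasp point (between the pads) lies 19 mm behind it (ctrl.tcp_to_grasp is the distance from the TCP to the grasp point, in m); x points along the fingers, y is the direction in which the jaws open and shut, and the axes are right-handed (so a half turn about x gives the same grasp; the last joint's range is limited). The gripper opens to 94 mm and grips with 3 to 60 N. Pads are 16 mm wide; open, the fingers measure 119 mm over their backs; the gripper's body (75 mm by 177 mm) begins 78 mm behind the grasp point.
Start: joints at [-1.193, 0.3, 1.521, -0, 1.321, -0.067], TCP at [0.237, -0.496, 0.176] pointing down, gripper open.
Joint ranges: [-3.03, 3.03], [-0.79, 2.21], [0.23, 2.52], [-1.04, 4.18], [0, 3.07], [-2.55, 2.55]. Speed limits (rad/s): [2.22, 2.22, 2.57, 3.14, 3.14, 3.14].

## Interface

Orientations are given as [roll, pitch, yaw] about the fixed x, y, z axes, in that order (R = Rz(yaw) Ry(pitch) Rx(roll)).
In Python, from station import ctrl gives the robot as it stands.
- The arm moves only by the tool jog_arm, never from a script. Its argument "rows" is one flat list of numbers, 7 for each row, row after row: the shift along the world's x, y, z in m, then the turn, a rotation vector about the world's x, y, z in degrees, then the closure, from 0 (fully open) to 1 (shut). A call has 1 to 8 rows; each row shifts and turns the commanded pose from where the row before left it; what a row does not reach is not made up. A row lasts 1/12 s, in which the tool goes at most 41.7 mm and 7.16 degrees, less where a joint would pass 70% of its speed; a pose out of reach is approached as far as the arm can. A call with a gripper value outside its range is refused whole. The fingers move at their own pace and stop on an object; "squeeze" is the grip in N (left out, the last holds). Time passes only in rows, so rows that do not move let the fingers close. It gives the time, the measured TCP pose, the force and the opening at its end, in the units of the state.
- ctrl.get_obs(): the state, without advancing time (a new reading comes with each control period).
- ctrl.camera(name): name is "scene" or "top"; returns (picture, depth): 400x640x3 uint8, red, green, blue; 400x640 float32, m along the optical axis (not along the pixel's ray), 0 where there is no reading.
- ctrl.camera_model(name): a dict with "K" (3x3 intrinsics, pixels), "dist" ([k1, k2, p1, p2, k3] as OpenCV has them; the pictures are not rectified), "extrinsics" (4x4, takes a point from camera to world coordinates). Camera axes: x right, y down, z forward; pixel columns grow to the right and rows downward; lengths in m; the calibration is good to about 2 mm. A picture is of the moment at which its call begins. camera_model takes no time and is no camera call.
- ctrl.hand_in(): hands the job in, once; it reports no verdict.
The state is a dict: "time_s": time; "qpos": joint angles; "joint_vel": joint speeds; "tau": joint torques, N m; "ee_pos": TCP position; "eef_rot": TCP orientation; "force": force on the tool from outside, world axes, zero at the start; "moment": the same for the moment, N m; "grip_width": finger opening in m.
Only numpy, scipy, OpenCV 4.12 (cv2) and the standard library are available. Lean on these libraries where they do the work, as an engineer would, in place of code of your own. Each camera call takes 0.05 s, during which the arm holds its last target.

## Task

Lift the chest's lid by its bar until the folding stay snaps straight and locks, then take the tall white-capped vial from the tray and stand it in the empty one of the two pockets inside, right down on the pocket's floor, leaving the vial in the other pocket there. Then break the stay by pressing its black knuckle knob down so that it folds, and lower the lid fully shut without slamming it. Leave the squat jar and the flat culture flask where they are.

Things in the scene. Friction and masses are not known exactly. Their poses are not given: they have to be found in the camera images.
- chest: White open-topped bench chest fixed to the bench, outside 160 (its x) by 165 (its y) by 125 mm high, walls 6 mm. Origin: centre of its underside on the bench; z up. The lid's hinge line runs along the chest's x on its +y rim, the lid's bar is on the -y side, the stay is outside the +x wall. Inside is a metal block, top 55 mm above the bench, with two pockets in a row along the chest's x.
- empty_pocket (a point): Centre of the mouth of the empty pocket: round, 33 mm wide, 22 mm deep, its mouth 55 mm above the bench and 70 mm below the chest's rim. It may be either of the two, 36 mm from the chest's middle towards +x or -x and 15 mm towards its -y side; the other pocket, 72 mm away, already holds a vial.
- lid_hinge (a point): Middle of the lid's hinge line, 125 mm above the bench on the chest's +y rim. The line runs along the chest's x.
- lid_bar (a point): Middle of the lid's lifting bar: a round steel bar 10 mm thick, 100 mm long, parallel to the hinge. Shut, it is 205 mm from the hinge line towards the chest's -y and 6 mm above the hinge's height, level with the 12 mm thick lid plate, with a free gap of 35 mm between bar and plate's edge (two struts at its ends): it can be pinched from above along the chest's y and turns between the pads as the lid swings.
- lid (a joint): Lid angle, rad: 0 shut flat on the rim, growing as the bar goes up and over towards +y; 1.52 is the most the stay allows, about 1.516 when locked. The lid (0.25 kg) has a stiff hinge (about 0.36 N m) and stays where it is left, 4 N at the bar lift it. A locked stay does not let it down.
- stay_upper (a joint): Angle of the stay's knuckle between its two steel links, rad: 0 folded with the lid shut, 2.25 straight, 2.37 locked against its stop just past straight. A light spring in the knuckle pulls it towards the lock: it snaps over by itself once the lid is within about 0.03 rad of the top, and springs back to locked if pressed less than about 25 mm; folded to below about 1.7 it stays folded.
- stay_knob (a point): The black knob on the stay's knuckle: a lying cylinder 16 mm thick and 46 mm long along the chest's x, 20 to 66 mm outside the +x wall; this point is on its axis, 45 mm outside the wall. Shut, it hangs low beside the wall; locked, it is about 157 mm above the bench. To break the stay, press it from above: it swings down about stay_pivot, 89 mm away, going down and towards the chest's +y, with about 3 to 6 N.
- stay_pivot (a point): Point on the lower link's pivot axis (along the chest's x), in the same plane across the axis as stay_knob: the knob circles it. Fixed to the chest.
- vial_new_mid (a point): Centre of the vial to be put in: clear glass with a white cap, straight-sided, 28 mm in diameter, 70 mm tall, 50 g, standing in the tray; the point is 35 mm above its foot. Seated in the pocket this point is 68 mm above the bench.
- vial_old_mid (a point): Centre of the identical vial that already stands in the other pocket, 68 mm above the bench; its top is 22 mm below the chest's rim. It stays there.
- jar_mid (a point): Centre of a squat white jar with grey cap, 48 mm in diameter, 42 mm tall, also standing in the tray, as does a slim amber dropper bottle with black cap (38 mm in diameter, 75 mm tall). The three swap places. Not part of the job.
- tray: Steel tray fixed to the bench, 170 by 200 mm, rim 10 mm high, floor 4 mm above the bench; origin at the centre of its underside.
- flask_mid (a point): Centre of a clear flat culture flask, 110 by 75 by 34 mm, lying on the bench on the chest's hinge side. Not part of the job.
Mind the look-alikes: they are no part of the job. Leave any blue or purple look-alike of the part that bears vial_new_mid alone.

How it is judged:
By the outcome, as a careful person would: the job done as asked, in the order asked, and still so for the second after the job is handed in, with the robot touching nothing.
It also fails if it takes over 69 s, if anything falls off the work surface, if the arm or the gripper's body presses on something with over 40 N, if the wrist force passes 120 N, or if a joint passes its speed limit or range.

## Working session

There is one attempt and no reset: what is moved stays moved. The work goes in short steps, Python scripts to look and compute and a tool call to move; the robot and the scene stay as the last step left them, time stands still between calls to the robot, and variables do not carry over. Pictures are saved under pics/ and viewed, and the job is handed in when it is done.

Besides the shell and the picture viewer there is one more tool, called after "Request:" as name(argument=value, ...) on one line, values as JSON. jog_arm: Moves the arm, as the interface text tells. Its arguments: {"type":"object","properties":{"rows":{"type":"array"},"squeeze":{"type":"number"}},"required":["rows"]}

```bash
ls; mkdir -p pics; python3 - <<'E'
from station import ctrl
import cv2,numpy as np
print(ctrl.get_obs(), ctrl.tcp_to_grasp)
for n in("scene","top"):
    p,d=ctrl.camera(n); cv2.imwrite(f"pics/{n}0.png",p[:,:,::-1]); np.savez(f"pics/{n}0.npz",p=p,d=d)
    m=ctrl.camera_model(n);print(n,np.round(m["K"],1).tolist(),m["dist"],np.round(m["extrinsics"],3).tolist())
E
```

```text
pics
{'time_s': 0.0, 'qpos': array([-1.19264513e+00,  3.00454550e-01,  1.52159230e+00, -1.75649595e-05,
        1.32068396e+00, -6.65934297e-02]), 'joint_vel': array([ 0.00101522, -0.00076222, -0.0008153 , -0.00072705,  0.00159959,
       -0.00010722]), 'tau': array([ 3.07267692e-03, -5.31791639e+01, -3.52731442e+01,  7.09113549e-02,
        2.43796018e-02, -8.73013005e-05]), 'ee_pos': array([ 0.23651127, -0.49622189,  0.17579068]), 'eef_rot': array([-1.6224426 ,  1.56965804,  1.96389903]), 'force': array([0.49221976, 0.38077417, 0.03489808]), 'moment': array([ 0.02964209,  0.00753079, -0.01683274]), 'grip_width': 0.0940518970309572} 0.0188
scene [[364.4, 0.0, 315.0], [0.0, 364.4, 199.8], [0.0, 0.0, 1.0]] [-0.00401257  0.          0.          0.          0.        ] [[0.766, 0.504, -0.4, 0.913], [0.643, -0.592, 0.486, -0.507], [0.009, -0.629, -0.777, 0.878], [0.0, 0.0, 0.0, 1.0]]
top [[454.8, 0.0, 318.3], [0.0, 454.8, 205.9], [0.0, 0.0, 1.0]] [0.02752644 0.         0.         0.         0.        ] [[0.006, -0.984, 0.177, 0.332], [-1.0, -0.006, -0.001, -0.04], [0.002, -0.177, -0.984, 1.22], [0.0, 0.0, 0.0, 1.0]]
```

View pics/scene0.png

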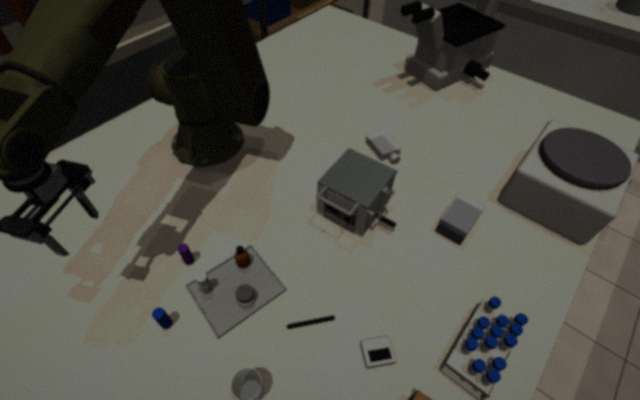

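View pics/top0.png

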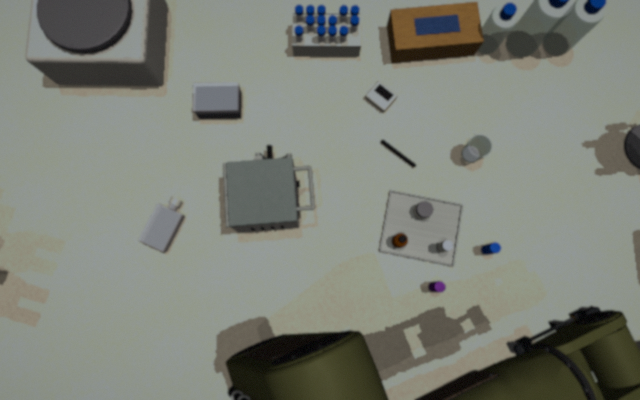

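The scene view shows the chest at about (355,190) and the tray at (237,290). In the top view the lid is at (261,193), the bar at (311,188), the knob at (269,152) and the white-capped vial at (445,246). The top view also has the jar at (424,211), the dropper bottle at (400,241), and the blue and purple look-alikes outside the tray. Next I'll look closer.

```bash
python3 - <<'E'
import cv2,numpy as np
a=np.load("pics/top0.npz")["p"][140:280,210:480,::-1]
b=np.load("pics/scene0.npz")["p"][130:340,170:410,::-1]
f=lambda x:np.clip(x.astype(float)*1.6,0,255).astype(np.uint8)
cv2.imwrite("pics/c1.png",cv2.resize(f(a),None,fx=2.9,fy=2.9,interpolation=cv2.INTER_CUBIC))
cv2.imwrite("pics/c2.png",cv2.resize(f(b),None,fx=2.8,fy=2.8,interpolation=cv2.INTER_CUBIC))
E
```

```text
(no output)
```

View pics/c1.png

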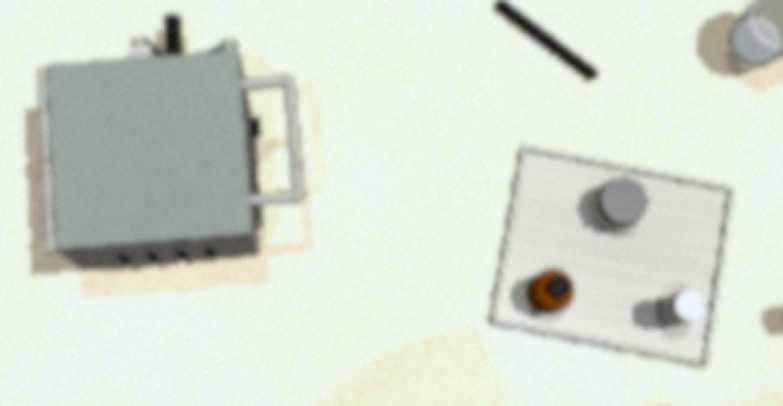

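View pics/c2.png

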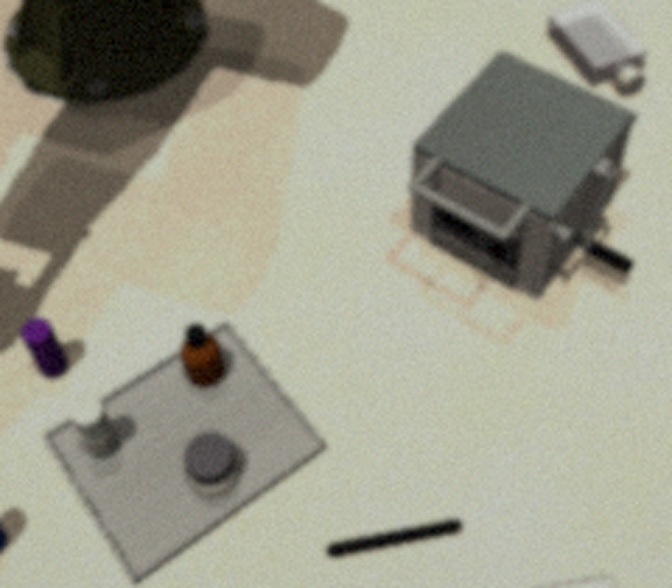

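```bash
cat > h.py <<'E'
import numpy as np,cv2
from station import ctrl
def ray(n,uv):
    m=ctrl.camera_model(n);E=np.array(m["extrinsics"])
    q=cv2.undistortPoints(np.array(uv,float).reshape(-1,1,2),np.array(m["K"]),np.array(m["dist"])).reshape(-1,2)
    d=np.c_[q,np.ones(len(q))]@E[:3,:3].T
    return E[:3,3],d
def onz(n,uv,z):
    o,d=ray(n,uv); t=(z-o[2])/d[:,2]; return o+d*t[:,None]
def dep(n,uv,D):
    o,d=ray(n,uv); z=np.array([D[int(round(v)),int(round(u))] for u,v in uv]); return o+d*z[:,None]
def allpts(n,D):
    H,W=D.shape;uv=np.stack(np.meshgrid(np.arange(W),np.arange(H)),-1).reshape(-1,2)
    o,d=ray(n,uv);P=(o+d*D.reshape(-1,1)).reshape(H,W,3);P[D==0]=np.nan;return P
def proj(n,X):
    m=ctrl.camera_model(n);E=np.linalg.inv(np.array(m["extrinsics"]))
    return cv2.projectPoints(np.array(X,float).reshape(-1,3),cv2.Rodrigues(E[:3,:3])[0],E[:3,3],np.array(m["K"]),np.array(m["dist"]))[0].reshape(-1,2)
def show(n,f,x0,y0,x1,y1,s,g=1.6):
    p,d=ctrl.camera(n);np.savez(f"pics/{f}.npz",p=p,d=d)
    c=np.clip(p[y0:y1,x0:x1,::-1]*float(g),0,255).astype(np.uint8)
    cv2.imwrite(f"pics/{f}.png",cv2.resize(c,None,fx=s,fy=s,interpolation=cv2.INTER_CUBIC))
    return p,d
E
python3 - <<'E'
from h import *
z=np.load("pics/top0.npz");P=allpts("top",z["d"]);p=z["p"]
reg=np.zeros(P.shape[:2],bool);reg[135:245,215:325]=1
# lid plate
m=reg&(abs(P[...,2]-.137)<.006)
n,l,st,c=cv2.connectedComponentsWithStats(m.astype(np.uint8));i=1+st[1:,4].argmax()
m=(l==i).astype(np.uint8);m=cv2.morphologyEx(m,cv2.MORPH_OPEN,np.ones((9,9)))
print(np.nanmedian(P[...,2][m>0]))
r=cv2.minAreaRect(cv2.findContours(m,0,2)[0][0]);print(r)
b=cv2.boxPoints(r);B=onz("top",b,.137);print(B.round(4), [np.linalg.norm(B[k]-B[k-1]) for k in range(4)])
print("bar?",np.round(dep("top",[(311,180),(312,190),(312,200)],z["d"]),3),np.round(dep("top",[(269,148),(269,152)],z["d"]),3))
# vial cap: white
for nm,lo,hi,box in (("vial",None,None,(232,262,430,462)),):
    y0,y1,x0,x1=box
    g=p[y0:y1,x0:x1].astype(int); print(g.sum(2)[4:26,6:30])
hz=P[232:262,430:462,2];print(np.round(hz[6:22,6:26]*1000))
E
```

```text
0.13817526061297913
((255.0343017578125, 191.59417724609375), (64.12413787841797, 55.599853515625), 86.69812774658203)
[[0.6366 0.1877 0.137 ]
 [0.6458 0.0516 0.137 ]
 [0.4866 0.0394 0.137 ]
 [0.478  0.1722 0.137 ]] [np.float64(0.1593165292931245), np.float64(0.1364427674602096), np.float64(0.15964358613283267), np.float64(0.1330719320325874)]
bar? [[ 0.59  -0.023  0.14 ]
 [ 0.565 -0.026  0.139]
 [ 0.541 -0.026  0.135]] [[0.697 0.091 0.054]
 [0.689 0.092 0.046]]
[[408 412 414 413 409 410 406 407 406 413 412 413 415 416 414 412 412 412
  386 322 292 348 404 429]
 [410 406 409 407 403 400 396 390 395 397 408 411 419 414 421 415 417 414
  381 315 287 359 411 430]
 [414 412 406 404 396 391 384 385 381 383 392 408 414 416 420 419 414 415
  386 321 302 362 412 439]
 [416 416 407 399 396 382 376 371 368 372 400 406 420 419 419 415 419 416
  394 334 321 369 417 444]
 [415 416 404 391 380 363 357 348 365 393 421 430 440 435 433 428 420 415
  390 341 335 377 422 443]
 [406 395 381 365 343 322 309 331 385 425 447 451 456 454 447 438 427 414
  383 338 341 388 419 442]
 [358 331 322 306 283 258 2
[... 2250 characters left out ...]
 75.  7.
   2.  8.]
 [18. 29. 39. 48. 54. 68. 72. 74. 70. 71. 75. 74. 75. 76. 76. 75. 73. -0.
   8.  8.]
 [15. 27. 36. 48. 58. 61. 73. 76. 72. 74. 79. 78. 76. 72. 77. 77. 74. 10.
   6. 12.]
 [17. 25. 33. 43. 45. 56. 68. 76. 79. 76. 74. 72. 78. 76. 76. 73. 72.  6.
   8. 14.]
 [15. 25. 34. 37. 45. 58. 62. 70. 76. 77. 72. 70. 80. 74. 76. 76.  4.  7.
   3.  8.]
 [ 4. 17. 31. 29. 40. 48. 55. 64. 69. 75. 75. 76. 73. 75. 72.  3. 10.  2.
   8.  8.]
 [ 6.  8. 19. 25. 34. 38. 47. 51. 55. 59. 66. 66.  4.  4.  2.  7.  4.  3.
   7. 10.]
 [ 9.  7.  9. 14. 25. 25. 32. 39. 40.  7. -0.  6.  6.  7.  4.  4.  1.  6.
  10. 10.]
 [ 5.  7.  9.  4.  8.  5.  7.  5.  4.  9.  8. -1.  8.  3.  1.  9.  6.  7.
  14.  8.]]
```

```bash
python3 - <<'E'
from h import *
z=np.load("pics/top0.npz");P=allpts("top",z["d"])
reg=np.zeros(P.shape[:2],bool);reg[135:245,215:325]=1
m=(reg&(P[...,2]>.122)).astype(np.uint8)
mo=cv2.morphologyEx(m,cv2.MORPH_OPEN,np.ones((9,9)))
r=cv2.minAreaRect(cv2.findContours(mo,0,2)[0][0]);print(r)
b=cv2.boxPoints(r);B=onz("top",b,.137);print(B.round(4), [round(np.linalg.norm(B[k]-B[k-1]),4) for k in range(4)])
mm=m.copy();mm[cv2.dilate(mo,np.ones((5,5)))>0]=0
n,l,st,c=cv2.connectedComponentsWithStats(mm);print(st,c)
Q=P[mm>0];print(len(Q)); 
bar=(mm>0);ys,xs=np.where(bar&(np.arange(640)[None]>307)); 
r2=cv2.minAreaRect(np.c_[xs,ys].astype(np.float32));print(r2)
print(onz("top",[r2[0]],.135),onz("top",cv2.boxPoints(r2),.135).round(4))
# chest scatter fit in world
Q=P[mo>0];c2=cv2.minAreaRect((Q[:,:2]*1000).astype(np.float32));print(c2)
# bottle cap
H=P[...,2]
v=np.zeros_like(reg);v[225:262,425:462]=1;v&=(H>.066)
n,l,st,c=cv2.connectedComponentsWithStats(v.astype(np.uint8));i=1+st[1:,4].argmax();print("vial",st[i],c[i],onz("top",[c[i]],.074))
ys,xs=np.where(l==i);print(cv2.minEnclosingCircle(np.c_[xs,ys].astype(np.float32)))
e=cv2.fitEllipse(cv2.findContours((l==i).astype(np.uint8),0,1)[0][0]);print(e,onz("top",[e[0]],.074))
E
```

```text
((259.2264709472656, 191.44410705566406), (65.03864288330078, 71.55784606933594), 85.60128784179688)
[[0.635  0.1983 0.137 ]
 [0.6503 0.0234 0.137 ]
 [0.4889 0.0088 0.137 ]
 [0.4746 0.1795 0.137 ]] [np.float64(0.1616), np.float64(0.1756), np.float64(0.1621), np.float64(0.1712)]
[[     0      0    640    400 255656]
 [   254    152      9      7     46]
 [   288    153      1      1      1]
 [   266    159      1      4      4]
 [   296    165     19     45    275]
 [   224    188      2      1      2]
 [   295    216      3      6     16]] [[319.52641049 199.52089918]
 [258.08695652 155.08695652]
 [288.         153.        ]
 [266.         160.5       ]
 [308.17454545 187.23272727]
 [224.5        188.        ]
 [295.9375     218.1875    ]]
344
((311.0, 187.0), (44.0, 6.0), 90.0)
[[ 0.57353476 -0.02310617  0.135     ]] [[ 0.6289 -0.0152  0.135 ]
 [ 0.629  -0.03    0.135 ]
 [ 0.5191 -0.0308  0.135 ]
 [ 0.519  -0.0163  0.135 ]]
((563.3956298828125, 103.157470703125), (160.82432556152344, 173.84222412109375), 5.148728370666504)
vial [441 240  12  12 102] [446.94117647 245.45098039] [[ 0.43869871 -0.36554885  0.074     ]]
((446.7727355957031, 245.5), 5.794433116912842)
((446.9291076660156, 245.44569396972656), (10.283119201660156, 10.885581016540527), 77.74159240722656) [[ 0.43871179 -0.36551919  0.074     ]]
```

```bash
python3 - <<'E'
from h import *
from scipy.spatial.transform import Rotation as R
o=ctrl.get_obs();print(R.from_euler('xyz',o["eef_rot"]).as_matrix().round(3))
# bar refine from edges in image: bar mask by brightness? use depth columns rows 172..205
z=np.load("pics/top0.npz");P=allpts("top",z["d"])
pts=[]
for v in range(172,203):
    us=[u for u in range(304,320) if P[v,u,2]>.122]
    if us: pts.append(onz("top",[(np.mean(us),v)],.133)[0])
pts=np.array(pts);k=np.polyfit(pts[:,0],pts[:,1],1);print(k,np.degrees(np.arctan(k[0])),pts.mean(0),np.polyval(k,.5732))
E
```

```text
[[-0.     0.43  -0.903]
 [ 0.001 -0.903 -0.43 ]
 [-1.    -0.001 -0.   ]]
[ 0.09158386 -0.07582699] 5.232770909716384 [ 0.57405966 -0.02325239  0.133     ] -0.023331123699118828
```

Request:
jog_arm(rows=[0.021, 0.0295, 0.003, 0, 0, -1.27, 0.3, 0.021, 0.0295, 0.003, 0, 0, -1.27, 0.66, 0.021, 0.0295, 0.003, 0, 0, -1.27, 0.66, 0.021, 0.0295, 0.003, 0, 0, -1.27, 0.66, 0.021, 0.0295, 0.003, 0, 0, -1.27, 0.66, 0.021, 0.0295, 0.003, 0, 0, -1.27, 0.66, 0.021, 0.0295, 0.003, 0, 0, -1.27, 0.66, 0.021, 0.0295, 0.003, 0, 0, -1.27, 0.66], squeeze=20)

```text
time_s: 0.77
ee_pos: [0.4052, -0.2588, 0.2004]
eef_rot: [-0.779, 1.571, 2.628]
force: [1.1, -1.3, -0.3]
grip_width: 0.0441
```

Request:
jog_arm(rows=[0.021, 0.0295, 0.003, 0, 0, -1.27, 0.66, 0.021, 0.0295, 0.003, 0, 0, -1.27, 0.66, 0.021, 0.0295, 0.003, 0, 0, -1.27, 0.66, 0.021, 0.0295, 0.003, 0, 0, -1.27, 0.66, 0.021, 0.0295, 0.003, 0, 0, -1.27, 0.66, 0.021, 0.0295, 0.003, 0, 0, -1.27, 0.66, 0.021, 0.0295, 0.003, 0, 0, -1.27, 0.66, 0.021, 0.0295, 0.003, 0, 0, -1.27, 0.66])

```text
time_s: 1.43
ee_pos: [0.5733, -0.0227, 0.2242]
eef_rot: [-0.045, 1.57, -3.097]
force: [-0.2, -0.8, -0.0]
grip_width: 0.0321
```

Request:
jog_arm(rows=[0, 0, 0, 0, 0, 0, 0.66, 0, 0, 0, 0, 0, 0, 0.66, 0, 0, 0, 0, 0, 0, 0.66])

```text
time_s: 1.68
ee_pos: [0.5722, -0.0248, 0.2238]
eef_rot: [0.002, 1.57, -3.049]
force: [0.3, -0.6, -0.3]
grip_width: 0.0322
```

Request:
jog_arm(rows=[0.0005, 0.0005, -0.03, 0, 0, 0, 0.66, 0.0005, 0.0005, -0.03, 0, 0, 0, 0.66, 0, 0, -0.03, 0, 0, 0, 0.66, 0, 0, -0.022, 0, 0, 0, 0.66, 0, 0, 0, 0, 0, 0, 0.66, 0, 0, 0, 0, 0, 0, 1, 0, 0, 0, 0, 0, 0, 1, 0, 0, 0, 0, 0, 0, 1])

```text
time_s: 2.35
ee_pos: [0.5744, -0.024, 0.1144]
eef_rot: [2.942, 1.568, -0.11]
force: [0.5, -0.5, -0.0]
grip_width: 0.0153
```

```bash
python3 - <<'E'
from h import *
from scipy.spatial.transform import Rotation as R
o=ctrl.get_obs();print(o["ee_pos"],o["force"],o["grip_width"],R.from_euler('xyz',o["eef_rot"]).as_matrix().round(3).tolist())
show("scene","s1",280,120,440,240,5)
E
```

```text
[ 0.57439732 -0.02398723  0.11436412] [ 0.47462904 -0.54514954 -0.02185111] 0.015266302931360068 [[0.003, 0.09, -0.996], [-0.0, -0.996, -0.09], [-1.0, 0.001, -0.003]]
```

View pics/s1.png

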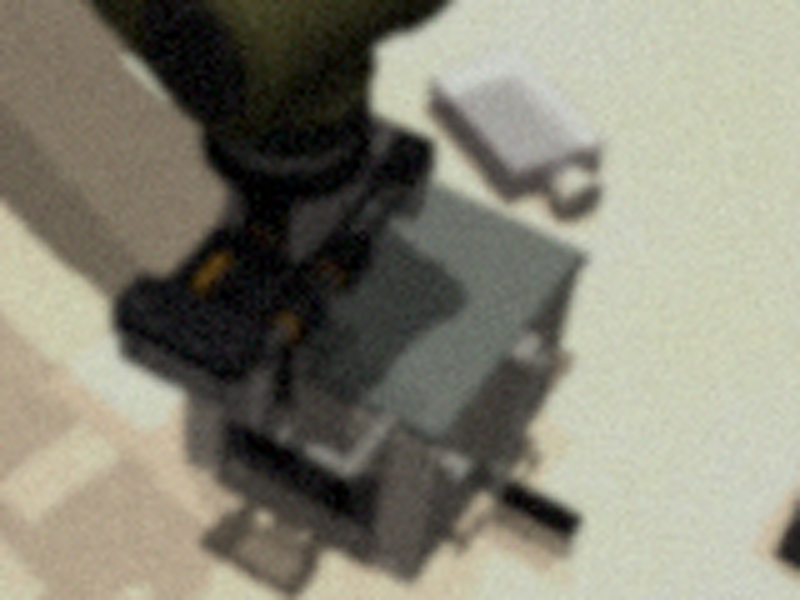

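Request:
jog_arm(rows=[0, 0, -0.0015, 0, 0, 0, 1, 0, 0, 0, 0, 0, 0, 1, 0, 0, 0, 0, 0, 0, 1], squeeze=20)

```text
time_s: 2.65
ee_pos: [0.5737, -0.0234, 0.1111]
eef_rot: [3.007, 1.57, -0.044]
force: [0.5, 0.6, -0.5]
grip_width: 0.0004
```

```bash
python3 - <<'E'
from h import *
a=np.linspace(0,1.516,25)+.0293;r=.2051
s=-r*np.cos(a);z=r*np.sin(a)
for i in range(24):
    d=s[i+1]-s[i];print(i,np.round([-.0906*d,.9959*d,z[i+1]-z[i]],4).tolist())
print(.0053*.09)
E
```

```text
0 [-0.0001, 0.0008, 0.0129]
1 [-0.0001, 0.0016, 0.0129]
2 [-0.0002, 0.0024, 0.0127]
3 [-0.0003, 0.0032, 0.0125]
4 [-0.0004, 0.004, 0.0123]
5 [-0.0004, 0.0047, 0.012]
6 [-0.0005, 0.0055, 0.0117]
7 [-0.0006, 0.0062, 0.0113]
8 [-0.0006, 0.0069, 0.0109]
9 [-0.0007, 0.0076, 0.0105]
10 [-0.0007, 0.0082, 0.01]
11 [-0.0008, 0.0088, 0.0094]
12 [-0.0009, 0.0094, 0.0088]
13 [-0.0009, 0.01, 0.0082]
14 [-0.001, 0.0105, 0.0076]
15 [-0.001, 0.0109, 0.0069]
16 [-0.001, 0.0113, 0.0062]
17 [-0.0011, 0.0117, 0.0055]
18 [-0.0011, 0.012, 0.0047]
19 [-0.0011, 0.0123, 0.0039]
20 [-0.0011, 0.0125, 0.0032]
21 [-0.0012, 0.0127, 0.0024]
22 [-0.0012, 0.0128, 0.0016]
23 [-0.0012, 0.0129, 0.0007]
0.000477
```

```bash
python3 - <<'E'
from h import *
show("scene","s2",300,150,400,230,8)
p,d=show("top","t2",200,130,340,250,5.5)
P=allpts("scene",np.load("pics/s2.npz")["d"])
print(proj("scene",[[.5737,-.0234,.111],[.5737,-.0234,.131],[.5735,-.0235,.131]]).round(1))
# bar points visible in scene
H=P[...,2]; w=(abs(H-.135)<.012)&(abs(P[...,0]-.5735)<.06)&(P[...,1]<.0)
print(P[w][::12].round(3))
E
```

```text
[[331.9 209.3]
 [332.2 204.6]
 [332.2 204.6]]
[[ 0.582 -0.015  0.145]
 [ 0.576 -0.028  0.136]
 [ 0.59  -0.021  0.136]
 [ 0.592 -0.028  0.136]
 [ 0.597 -0.024  0.132]
 [ 0.6   -0.024  0.131]
 [ 0.604 -0.026  0.132]
 [ 0.627 -0.004  0.13 ]
 [ 0.619 -0.025  0.135]
 [ 0.627 -0.021  0.13 ]]
```

View pics/s2.png

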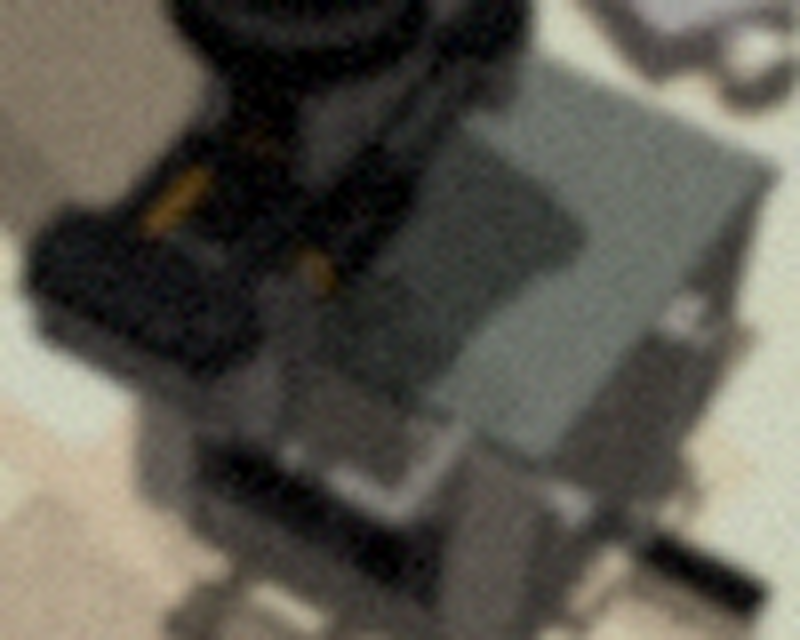

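View pics/t2.png

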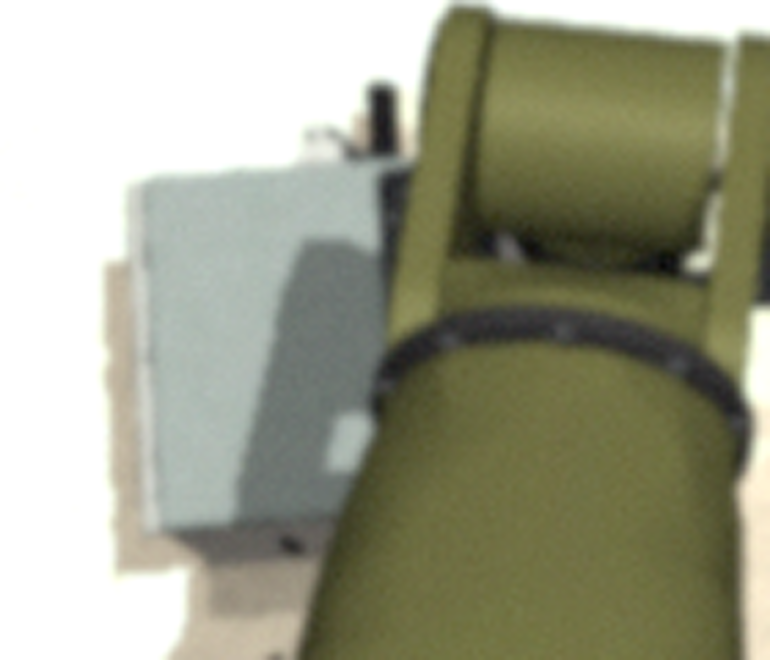

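```bash
python3 - <<'E'
from h import *
print(ctrl.get_obs()["grip_width"],ctrl.get_obs()["ee_pos"],ctrl.get_obs()["force"])
P=allpts("scene",np.load("pics/s2.npz")["d"])
for v in range(190,216,2):
    print(v,[tuple(int(round(1000*t)) for t in P[v,u]) for u in range(322,350,3)])
E
```

```text
0.0005150082096463633 [ 0.57368581 -0.0234659   0.11097547] [-0.61482316 -0.26534236 -0.01443042]
190 [(599, -102, 279), (605, -98, 280), (610, -95, 280), (613, -88, 277), (606, -67, 253), (582, -20, 193), (561, 25, 137), (567, 31, 136), (573, 37, 135), (579, 41, 136)]
192 [(604, -108, 281), (608, -103, 279), (613, -99, 280), (613, -88, 271), (584, -34, 199), (583, -21, 187), (566, 19, 138), (571, 26, 136), (578, 30, 138), (584, 35, 138)]
194 [(606, -110, 278), (612, -108, 281), (615, -101, 277), (576, -35, 187), (584, -34, 191), (583, -20, 178), (568, 17, 133), (576, 20, 136), (582, 25, 136), (589, 29, 138)]
196 [(604, -107, 267), (613, -109, 275), (615, -101, 270), (577, -36, 180), (585, -35, 186), (583, -18, 168), (568, 18, 124), (578, 17, 133), (587, 18, 138), (593, 23, 138)]
198 [(600, -102, 252), (613, -108, 268), (615, -100, 261), (577, -35, 171), (584, -33, 175), (582, -17, 159), (569, 17, 117), (579, 17, 124), (587, 19, 129), (596, 19, 136)]
200 [(601, -103, 247), (608, -101, 251), (614, -99, 254), (578, -36, 165), (584, -32, 167), (583, -17, 152), (569, 18, 108), (578, 19, 
[... 469 characters left out ...]
571, 19, 81), (581, 18, 90), (590, 19, 97), (600, 18, 107)]
208 [(514, 11, 32), (523, 13, 38), (537, 9, 54), (545, 12, 58), (556, 12, 67), (592, -28, 136), (598, -22, 135), (602, -15, 132), (591, 19, 89), (601, 18, 98)]
210 [(513, 12, 21), (524, 12, 31), (535, 12, 39), (545, 13, 48), (556, 13, 56), (565, 14, 64), (600, -24, 131), (607, -21, 134), (614, -19, 138), (619, -12, 134)]
212 [(513, 14, 9), (525, 12, 22), (534, 14, 28), (546, 13, 38), (556, 14, 46), (566, 14, 55), (575, 16, 60), (610, -24, 131), (618, -23, 136), (623, -17, 135)]
214 [(514, 12, 2), (524, 13, 10), (535, 13, 19), (545, 15, 26), (556, 13, 38), (566, 15, 44), (575, 16, 51), (585, 17, 59), (619, -24, 129), (626, -21, 133)]
```

The fingers shut on nothing: grip width is 0. In the depth image the fingertips sit at z≈0.15, but the arm reports 0.111. I'll check the reported tool pose against both cameras.

```bash
python3 - <<'E'
from h import *
d=np.load("pics/scene0.npz")["d"];P=allpts("scene",d)
print("start TCP proj",proj("scene",[[.2365,-.4962,.1758],[.2365,-.4962,.2158]]).round(1))
for v in range(180,262,4):
    print(v,[tuple(int(round(1000*t)) for t in P[v,u]) if np.isfinite(P[v,u,0]) else 0 for u in range(0,104,9)])
E
python3 - <<'E'
import cv2,numpy as np
b=np.load("pics/scene0.npz")["p"][140:270,0:130,::-1]
cv2.imwrite("pics/c3.png",cv2.resize(np.clip(b*2.,0,255).astype(np.uint8),None,fx=4.5,fy=4.5,interpolation=cv2.INTER_CUBIC))
E
```

```text
start TCP proj [[ 86.  241.5]
 [ 77.2 231.6]]
180 [(-363, -553, 0), (259, -521, 420), (266, -512, 417), (267, -502, 409), (269, -492, 402), (271, -481, 394), (246, -469, 366), (243, -456, 354), (239, -444, 340), (238, -430, 328), (234, -416, 314), (-123, -347, -1)]
184 [(-340, -560, 4), (244, -526, 403), (260, -516, 406), (267, -506, 402), (276, -496, 400), (269, -485, 386), (253, -473, 364), (244, -461, 347), (226, -447, 321), (244, -435, 325), (240, -421, 310), (-106, -356, -1)]
188 [(-323, -567, 3), (253, -530, 402), (263, -520, 401), (269, -510, 397), (269, -500, 388), (259, -489, 371), (254, -477, 357), (248, -465, 342), (217, -451, 306), (244, -440, 317), (-112, -383, 0), (-90, -365, 0)]
192 [(-313, -574, -2), (-290, -556, -1), (-266, -538, 1), (228, -515, 359), (259, -504, 373), (262, -493, 366), (257, -482, 352), (249, -470, 335), (246, -457, 321), (224, -442, 291), (-97, -392, -1), (-74, -374, 1)]
196 [(-290, -581, 2), (-270, -563, 1), (-252, -545, -1), (228, -519, 351), (238, -508, 349), (264, -497, 360), (259, -486, 345), (-142, -455, 2), (250, -462, 316), (225, -447, 282)
[... 2595 characters left out ...]
0, -578, 0), (266, -547, 242), (267, -536, 230), (56, -530, -2), (76, -513, 0), (95, -497, 0), (115, -481, 0)]
252 [(-79, -664, 2), (-60, -648, 2), (-45, -632, -1), (-23, -616, 2), (-5, -600, 1), (16, -584, 2), (253, -553, 221), (269, -541, 222), (71, -536, 1), (87, -520, -2), (108, -504, 0), (128, -488, 2)]
256 [(-67, -669, 1), (-52, -654, -2), (-29, -638, 1), (-12, -622, 0), (12, -605, 5), (25, -590, 0), (43, -574, -1), (62, -558, -2), (83, -542, 2), (101, -526, 0), (119, -510, 0), (139, -494, 1)]
260 [(-54, -675, 1), (-34, -659, 2), (-16, -643, 2), (0, -627, -1), (19, -612, -1), (40, -596, 2), (56, -580, -1), (74, -564, -2), (93, -548, -1), (114, -532, 2), (133, -517, 2), (148, -501, -2)]
```

View pics/c3.png

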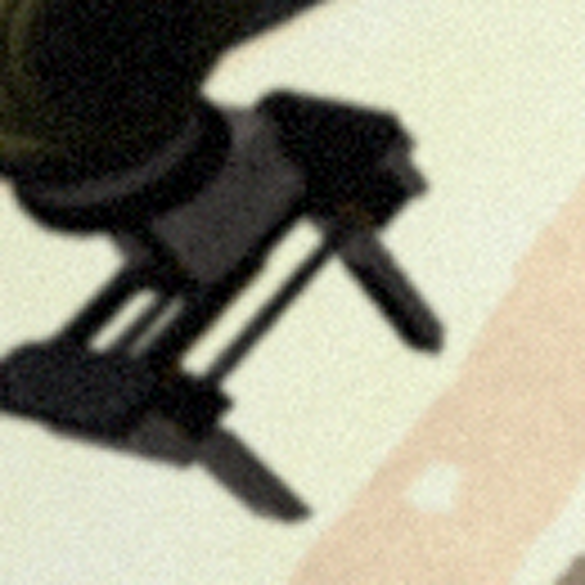

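The depth images, at the start pose and here, put the real fingertips about 36 mm above the reported TCP, with x and y agreeing. I'll correct z by that amount: reopen, then go 35 mm lower.

Request:
jog_arm(rows=[0, 0, 0, 0, 0, 0, 0.66, 0, 0, 0, 0, 0, 0, 0.66, 0, 0, 0, 0, 0, 0, 0.66, 0, 0, 0, 0, 0, 0, 0.66, 0, -0.001, -0.012, 0, 0, 0, 0.66, 0, 0, -0.012, 0, 0, 0, 0.66, 0, 0, -0.011, 0, 0, 0, 0.66, 0, 0, 0, 0, 0, 0, 0.66])

```text
time_s: 3.42
ee_pos: [0.5721, -0.0244, 0.0725]
eef_rot: [-0.196, 1.566, 3.036]
force: [-0.3, 0.2, -0.3]
grip_width: 0.0319
```

Request:
jog_arm(rows=[0, 0, 0, 0, 0, 0, 1, 0, 0, 0, 0, 0, 0, 1, 0, 0, 0, 0, 0, 0, 1, 0, 0, 0, 0, 0, 0, 1, 0, 0, 0, 0, 0, 0, 1], squeeze=20)

```text
time_s: 3.83
ee_pos: [0.5737, -0.0226, 0.0763]
eef_rot: [-1.815, 1.568, 1.418]
force: [-1.0, 13.0, 0.8]
grip_width: 0.0088
```

```bash
python3 - <<'E'
from h import *
show("scene","s3",300,150,400,230,8)
P=allpts("scene",np.load("pics/s3.npz")["d"])
for v in range(196,224,2):
    print(v,[tuple(int(round(1000*t)) for t in P[v,u]) for u in range(325,343,3)])
E
```

```text
196 [(598, -88, 245), (602, -83, 243), (586, -48, 199), (601, -58, 220), (603, -49, 213), (609, -44, 213)]
198 [(602, -94, 247), (607, -89, 245), (613, -85, 247), (605, -62, 219), (581, -15, 156), (570, 17, 118)]
200 [(604, -97, 244), (611, -94, 246), (614, -86, 241), (584, -32, 166), (582, -15, 149), (569, 18, 108)]
202 [(610, -104, 248), (613, -96, 243), (606, -75, 217), (584, -31, 158), (582, -15, 141), (571, 17, 101)]
204 [(613, -108, 247), (613, -97, 237), (581, -40, 155), (583, -29, 146), (583, -15, 133), (571, 17, 92)]
206 [(613, -107, 239), (615, -99, 233), (580, -37, 144), (583, -29, 138), (588, -22, 135), (570, 19, 81)]
208 [(613, -106, 231), (615, -97, 224), (581, -38, 137), (577, -19, 114), (591, -25, 132), (597, -21, 134)]
210 [(608, -100, 213), (614, -96, 214), (582, -38, 129), (556, 13, 57), (565, 14, 64), (601, -26, 133)]
212 [(609, -101, 208), (612, -93, 203), (583, -39, 122), (556, 14, 46), (566, 14, 55), (573, 18, 57)]
214 [(524, 14, 8), (534, 15, 16), (544, 16, 25), (557, 13, 38), (567, 14, 46), (575, 16, 51)]
216 [(523, 15, -3), (535, 14, 8), (546, 14, 18), (554, 17, 22), (567, 14, 36), (576, 16, 42)]
218 [(529, 8, 0), (536, 13, 1), (545, 16, 6), (557, 14, 18), (566, 16, 24), (577, 16, 33)]
220 [(534, 2, 0), (542, 6, 2), (547, 14, -1), (555, 18, 2), (566, 17, 13), (577, 17, 23)]
222 [(539, -5, 2), (545, 2, 0), (553, 6, 2), (559, 13, 1), (568, 16, 5), (577, 18, 12)]
```

View pics/s3.png

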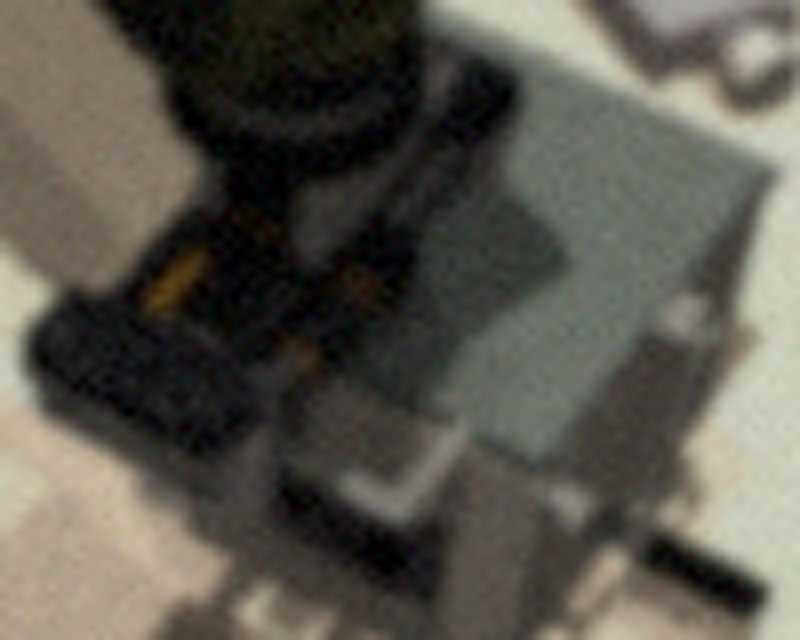

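Request:
jog_arm(rows=[0, 0.0018, 0, 0, 0, 0, 1, 0, 0.0008, 0.0129, 0, 0, 0, 1, -0.0001, 0.0016, 0.0129, 0, 0, 0, 1, -0.0002, 0.0024, 0.0127, 0, 0, 0, 1, -0.0003, 0.0032, 0.0125, 0, 0, 0, 1, -0.0004, 0.004, 0.0123, 0, 0, 0, 1])

```text
time_s: 4.38
ee_pos: [0.5727, -0.0111, 0.1399]
eef_rot: [1.83, 1.57, -1.222]
force: [1.7, -2.2, -2.7]
grip_width: 0.0089
```

Smooth, low force. Continuing the arc.

Request:
jog_arm(rows=[-0.0004, 0.0047, 0.012, 0, 0, 0, 1, -0.0005, 0.0055, 0.0117, 0, 0, 0, 1, -0.0006, 0.0062, 0.0113, 0, 0, 0, 1, -0.0006, 0.0069, 0.0109, 0, 0, 0, 1, -0.0007, 0.0076, 0.0105, 0, 0, 0, 1, -0.0007, 0.0082, 0.01, 0, 0, 0, 1, -0.0008, 0.0088, 0.0094, 0, 0, 0, 1])

```text
time_s: 4.97
ee_pos: [0.5687, 0.0359, 0.2174]
eef_rot: [2.144, 1.567, -0.908]
force: [-0.7, -13.0, 7.5]
grip_width: 0.0092
```

Request:
jog_arm(rows=[-0.0009, 0.0094, 0.0088, 0, 0, 0, 1, -0.0009, 0.01, 0.0082, 0, 0, 0, 1, -0.001, 0.0105, 0.0076, 0, 0, 0, 1, -0.001, 0.0109, 0.0069, 0, 0, 0, 1, -0.001, 0.0113, 0.0062, 0, 0, 0, 1, -0.0011, 0.0117, 0.0055, 0, 0, 0, 1])

```text
time_s: 5.47
ee_pos: [0.5629, 0.1008, 0.2608]
eef_rot: [2.775, 1.567, -0.278]
force: [1.0, -4.3, 5.5]
grip_width: 0.0091
```

Request:
jog_arm(rows=[-0.0011, 0.012, 0.0047, 0, 0, 0, 1, -0.0011, 0.0123, 0.0039, 0, 0, 0, 1, -0.0011, 0.0125, 0.0032, 0, 0, 0, 1, -0.0012, 0.0127, 0.0024, 0, 0, 0, 1])

```text
time_s: 5.8
ee_pos: [0.5583, 0.1512, 0.274]
eef_rot: [3.104, 1.568, 0.053]
force: [3.4, -1.7, 2.1]
grip_width: 0.0092
```

Request:
jog_arm(rows=[-0.0012, 0.0128, 0.0016, 0, 0, 0, 1, -0.0008, 0.009, 0.0006, 0, 0, 0, 1, -0.0006, 0.006, 0.0001, 0, 0, 0, 1, -0.0002, 0.002, 0, 0, 0, 0, 1, 0, 0, 0, 0, 0, 0, 1, 0, 0, 0, 0, 0, 0, 1])

```text
time_s: 6.3
ee_pos: [0.5557, 0.1789, 0.2755]
eef_rot: [2.067, 1.567, -0.986]
force: [3.7, -13.8, 8.1]
grip_width: 0.0093
```

```bash
python3 - <<'E'
from h import *
show("scene","s4",270,90,420,230,4.2)
show("top","t4",190,110,340,250,4.2)
E
```

```text
(no output)
```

View pics/s4.png

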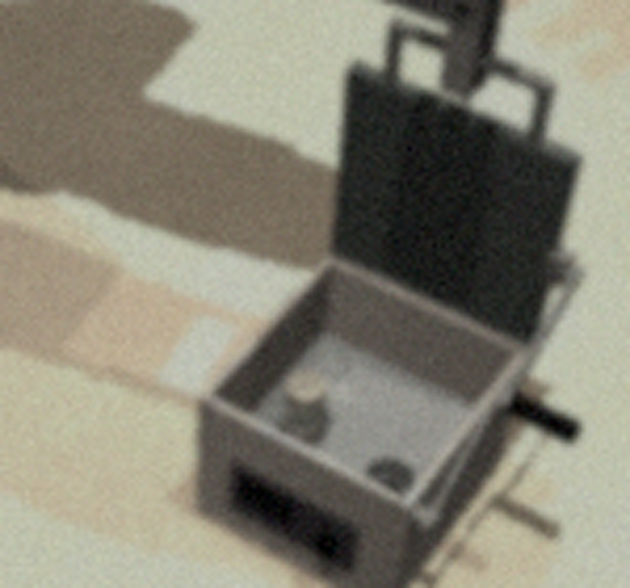

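View pics/t4.png

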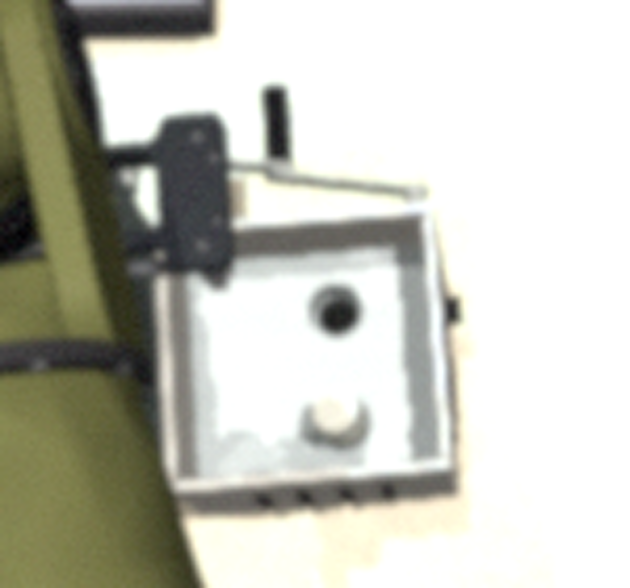

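The lid is up. In the top crop the empty pocket is the +x one at (335,310) and the old vial is at (335,415). The scene crop shows the stay nearly straight with the knob at (545,415). I'll measure the knob and pocket next.

```bash
cat > knob.py <<'E'
from h import *
import sys
def knob(f):
    out={}
    for n,t in (("scene","s"),("top","t")):
        z=np.load(f"pics/{t}{f}.npz");P=allpts(n,z["d"]);p=z["p"].astype(int)
        loc=np.stack([(P[...,0]-.562)*.9959+(P[...,1]-.0985)*.0906,-(P[...,0]-.562)*.0906+(P[...,1]-.0985)*.9959,P[...,2]],-1)
        m=(loc[...,0]>.098)&(loc[...,0]<.152)&(abs(loc[...,1])<.12)&(loc[...,2]>.02)&(p.max(2)<60)
        m=m.astype(np.uint8);k,l,st,c=cv2.connectedComponentsWithStats(m)
        if k<2: print(n,"none");continue
        i=1+st[1:,4].argmax();q=loc[l==i];print(n,st[i],"loc med",np.median(q,0).round(4),"x",np.percentile(q[:,0],[3,97]).round(3),"z",np.percentile(q[:,2],[5,95]).round(3),"world",np.median(P[l==i],0).round(4))
if __name__=="__main__": knob(sys.argv[1])
E
python3 knob.py 4; python3 - <<'E'
from h import *
u=np.array([.9959,.0906]);v=np.array([-.0906,.9959]);c=np.array([.562,.0985])
for s in(1,-1):
    w=c+s*.036*u-.015*v;print(w,proj("top",[[*w,.055]]),proj("top",[[*w,.103]]),((proj("top",[[*w,.055]])[0]-[190,110])*4.2))
z=np.load("pics/t4.npz");g=z["p"].sum(2).astype(int);
reg=np.zeros(g.shape,bool);reg[172:196,258:284]=1
m=(reg&(g<170)).astype(np.uint8);k,l,st,cc=cv2.connectedComponentsWithStats(m);print(st[1:],cc[1:])
P=allpts("top",z["d"])
# rim corners: mask z>.115 chest
w=np.zeros(g.shape,bool);w[155:230,222:303]=1
q=P[w&(abs(P[...,2]-.125)<.008)];r=cv2.minAreaRect((q[:,:2]*1000).astype(np.float32));print(r)
for vv in range(176,192,2): print(vv,[int(round(1000*P[vv,uu,2])) for uu in range(260,282,1)])
E
```

```text
scene [389 182  19  13 101] loc med [ 0.1239 -0.0023  0.1639] x [0.102 0.147] z [0.157 0.167] world [0.6855 0.1073 0.1639]
top [253 131   5  16  61] loc med [0.1229 0.0018 0.1672] x [0.105 0.141] z [0.164 0.171] world [0.684  0.1118 0.1672]
[0.5992114 0.0868231] [[269.58992867 183.80795988]] [[267.62412729 179.52603526]] [334.2777004  309.99343149]
[0.5275066 0.0802999] [[271.4193284 210.7770758]] [[269.50948119 207.5729089 ]] [341.96117929 423.26371835]
[[267 181   8   8  47]] [[270.21276596 184.42553191]]
((568.6529541015625, 99.32176208496094), (171.19444274902344, 165.3946990966797), 5.242002487182617)
176 [58, 56, 59, 57, 59, 59, 61, 55, 56, 54, 54, 58, 56, 55, 53, 54, 57, 55, 60, 52, 54, 56]
178 [58, 54, 57, 58, 56, 57, 56, 45, 47, 46, 43, 39, 52, 56, 55, 60, 54, 57, 53, 55, 57, 58]
180 [56, 59, 59, 56, 54, 46, 45, 34, 36, 34, 34, 34, 41, 36, 29, 50, 58, 51, 61, 57, 58, 56]
182 [54, 57, 57, 53, 43, 36, 37, 33, 36, 30, 34, 37, 36, 39, 30, 34, 55, 57, 61, 54, 56, 56]
184 [57, 54, 56, 52, 41, 38, 34, 39, 34, 36, 36, 31, 32, 35, 39, 35, 56, 58, 52, 56, 58, 55]
186 [58, 59, 59, 56, 52, 32, 37, 34, 35, 37, 35, 33, 39, 36, 35, 55, 58, 60, 55, 59, 58, 54]
188 [56, 56, 56, 57, 56, 59, 29, 34, 35, 35, 38, 38, 36, 37, 58, 56, 59, 52, 56, 55, 58, 55]
190 [57, 61, 57, 58, 55, 56, 54, 57, 56, 53, 56, 55, 57, 58, 59, 57, 57, 58, 58, 55, 58, 58]
```

Request:
jog_arm(rows=[0, -0.001, 0, 0, 0, 0, 0.5, 0, 0, 0, 0, 0, 0, 0.5, 0, 0, 0, 0, 0, 0, 0.5, 0, 0, 0.02, 0, 0, 0, 0.5, 0, 0, 0.03, 0, 0, 0, 0.5, -0.005, -0.03, 0, 0, 0, 0, 0.4, -0.007, -0.038, 0, 0, 0, 0, 0.36, -0.007, -0.038, 0, 0, 0, 0, 0.36])

```text
time_s: 7.07
ee_pos: [0.5355, 0.0732, 0.3242]
eef_rot: [-0.48, 1.57, 2.754]
force: [0.6, -0.7, 0.3]
grip_width: 0.0587
```

```bash
python3 - <<'E'
from h import *
z=np.load("pics/t4.npz");P=allpts("top",z["d"])
w=np.zeros(P.shape[:2],np.uint8);w[172:194,258:282]=(P[172:194,258:282,2]<.048)
k,l,st,c=cv2.connectedComponentsWithStats(w);i=1+st[1:,4].argmax();print(st[i],c[i],onz("top",[c[i]],.055))
w=np.zeros(P.shape[:2],np.uint8);w[195:220,255:290]=(P[195:220,255:290,2]>.094)
k,l,st,c=cv2.connectedComponentsWithStats(w);i=1+st[1:,4].argmax();print("old",st[i],c[i],onz("top",[c[i]],.103))
show("top","t5",190,110,340,250,4.2)
show("scene","s5",270,90,420,230,4.2)
print(ctrl.get_obs()["ee_pos"])
E
python3 knob.py 5
```

```text
[264 178  12  12 112] [269.57142857 183.33035714] [[0.60049514 0.08690322 0.055     ]]
old [264 202  12  11 104] [269.60576923 207.00961538] [[0.5289334  0.08009571 0.103     ]]
[0.53540391 0.07008177 0.32477296]
scene [389 183  19  12 103] loc med [ 0.1234 -0.0046  0.1677] x [0.103 0.147] z [0.16  0.171] world [0.6847 0.1056 0.1677]
top none
```

View pics/s5.png

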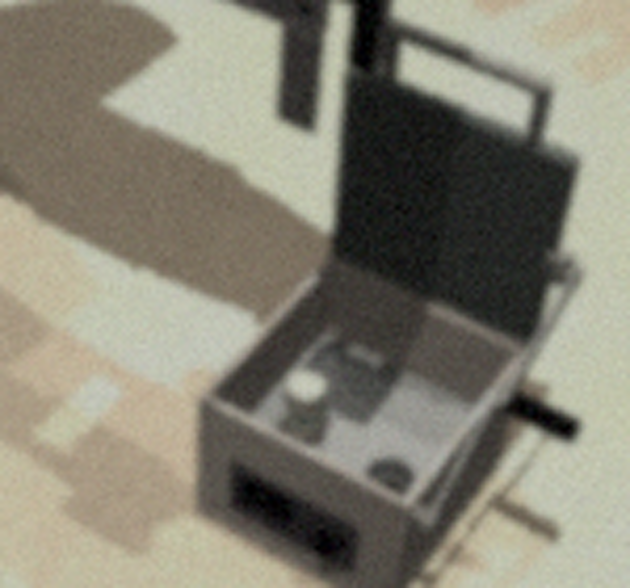

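Request:
jog_arm(rows=[-0.008, -0.0363, 0, 0, 0, 0, 0.36, -0.008, -0.0363, 0, 0, 0, 0, 0.36, -0.008, -0.0363, 0, 0, 0, 0, 0.36, -0.008, -0.0363, 0, 0, 0, 0, 0.36, -0.008, -0.0363, -0.01, 0, 0, 0, 0.36, -0.008, -0.0363, -0.02, 0, 0, 0, 0.36, -0.008, -0.0363, -0.02, 0, 0, 0, 0.36, -0.008, -0.0363, -0.02, 0, 0, 0, 0.36])

```text
time_s: 7.83
ee_pos: [0.4721, -0.2164, 0.2544]
eef_rot: [-1.646, 1.57, 1.587]
force: [1.1, -0.5, 0.9]
grip_width: 0.0604
```

Request:
jog_arm(rows=[-0.008, -0.0363, -0.02, 0, 0, 0, 0.36, -0.008, -0.0363, -0.02, 0, 0, 0, 0.36, -0.008, -0.0363, -0.02, 0, 0, 0, 0.36, -0.008, -0.0363, -0.02, 0, 0, 0, 0.36, 0, 0, -0.02, 0, 0, 0, 0.36, 0, 0, -0.02, 0, 0, 0, 0.36, 0, 0, 0, 0, 0, 0, 0.36, 0, 0, 0, 0, 0, 0, 0.36])

```text
time_s: 8.5
ee_pos: [0.4411, -0.3581, 0.136]
eef_rot: [-0.986, 1.569, 2.247]
force: [0.3, 1.4, 1.0]
grip_width: 0.06
```

```bash
python3 - <<'E'
from h import *
print(ctrl.get_obs()["ee_pos"])
show("scene","s6",160,200,310,330,4.2)
P=allpts("scene",np.load("pics/s6.npz")["d"])
E
```

```text
[ 0.44108738 -0.35813858  0.13597538]
```

View pics/s6.png

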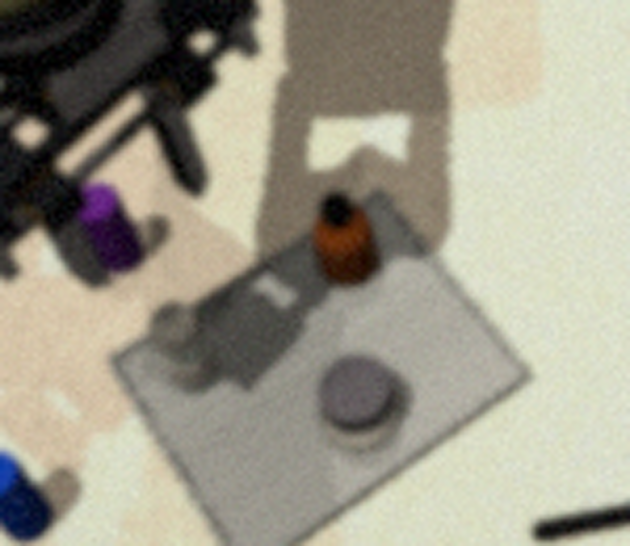

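Request:
jog_arm(rows=[-0.0025, -0.007, -0.03, 0, 0, 0, 0.36, 0, 0, -0.03, 0, 0, 0, 0.36, 0, 0, -0.03, 0, 0, 0, 0.36, 0, 0, -0.02, 0, 0, 0, 0.36, 0, 0, -0.01, 0, 0, 0, 0.36, 0, 0, 0, 0, 0, 0, 0.36, 0, 0, 0, 0, 0, 0, 0.36])

```text
time_s: 9.13
ee_pos: [0.4393, -0.3663, 0.018]
eef_rot: [2.344, 1.569, -0.707]
force: [1.1, -0.2, 0.6]
grip_width: 0.0604
```

```bash
python3 - <<'E'
from h import *
print(ctrl.get_obs()["ee_pos"],ctrl.get_obs()["force"])
show("scene","s7",160,200,310,330,4.2)
E
```

```text
[ 0.43925126 -0.3663085   0.01797258] [ 1.12744627 -0.23324447  0.56956706]
```

View pics/s7.png

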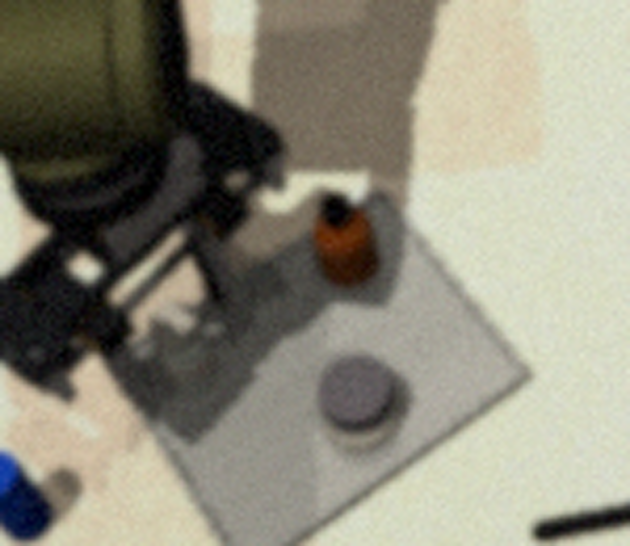

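Request:
jog_arm(rows=[-0.0005, 0.001, -0.012, 0, 0, 0, 0.36, 0, 0, 0, 0, 0, 0, 0.6, 0, 0, 0, 0, 0, 0, 0.9, 0, 0, 0, 0, 0, 0, 1, 0, 0, 0, 0, 0, 0, 1, 0, 0, 0, 0, 0, 0, 1, 0, 0, 0, 0, 0, 0, 1], squeeze=15)

```text
time_s: 9.77
ee_pos: [0.438, -0.3651, 0.0047]
eef_rot: [2.343, 1.57, -0.708]
force: [0.2, -0.5, 0.8]
grip_width: 0.0274
```

Request:
jog_arm(rows=[0, 0, 0.01, 0, 0, 0, 1, 0, 0, 0.025, 0, 0, 0, 1, 0, 0, 0.035, 0, 0, 0, 1, 0, 0.005, 0.035, 0, 0, 0, 1, 0.006, 0.018, 0.03, 0, 0, 0, 1, 0.0115, 0.0325, 0.02, 0, 0, 0, 1, 0.0115, 0.0325, 0.015, 0, 0, 0, 1, 0.0115, 0.0325, 0.01, 0, 0, 0, 1])

```text
time_s: 10.43
ee_pos: [0.4788, -0.2435, 0.1873]
eef_rot: [2.526, 1.568, -0.526]
force: [0.7, 0.6, -1.1]
grip_width: 0.0275
```

Request:
jog_arm(rows=[0.0115, 0.0325, 0, 0, 0, 0, 1, 0.0115, 0.0325, 0, 0, 0, 0, 1, 0.0115, 0.0325, 0, 0, 0, 0, 1, 0.0115, 0.0325, 0, 0, 0, 0, 1, 0.0115, 0.0325, 0, 0, 0, 0, 1, 0.0115, 0.0325, 0, 0, 0, 0, 1, 0.0115, 0.0325, 0, 0, 0, 0, 1, 0.0115, 0.0325, 0, 0, 0, 0, 1])

```text
time_s: 11.1
ee_pos: [0.5706, 0.0172, 0.1854]
eef_rot: [3.004, 1.57, -0.048]
force: [1.1, -1.4, -1.1]
grip_width: 0.0278
```

Request:
jog_arm(rows=[0.0115, 0.0325, 0, 0, 0, 0, 1, 0.01, 0.025, 0, 0, 0, 0, 1, 0.006, 0.013, 0, 0, 0, 0, 1, 0, 0, 0, 0, 0, 0, 1, 0, 0, 0, 0, 0, 0, 1])

```text
time_s: 11.52
ee_pos: [0.5977, 0.0857, 0.1845]
eef_rot: [0.624, 1.57, -2.427]
force: [-0.3, -0.1, -0.8]
grip_width: 0.0276
```

Request:
jog_arm(rows=[0.0015, 0.0015, -0.02, 0, 0, 0, 1, 0, 0, -0.025, 0, 0, 0, 1, 0, 0, 0, 0, 0, 0, 1, 0, 0, 0, 0, 0, 0, 1])

```text
time_s: 11.85
ee_pos: [0.5987, 0.0861, 0.1393]
eef_rot: [0.053, 1.569, -3.0]
force: [-0.8, -0.1, 0.0]
grip_width: 0.0275
```

```bash
python3 - <<'E'
from h import *
print(ctrl.get_obs()["ee_pos"],ctrl.get_obs()["force"])
show("scene","s8",300,110,420,230,5)
show("top","t8",190,110,340,250,4.2)
E
```

```text
[0.59874071 0.08609649 0.13933742] [-0.83608496 -0.082478    0.03252791]
```

View pics/s8.png

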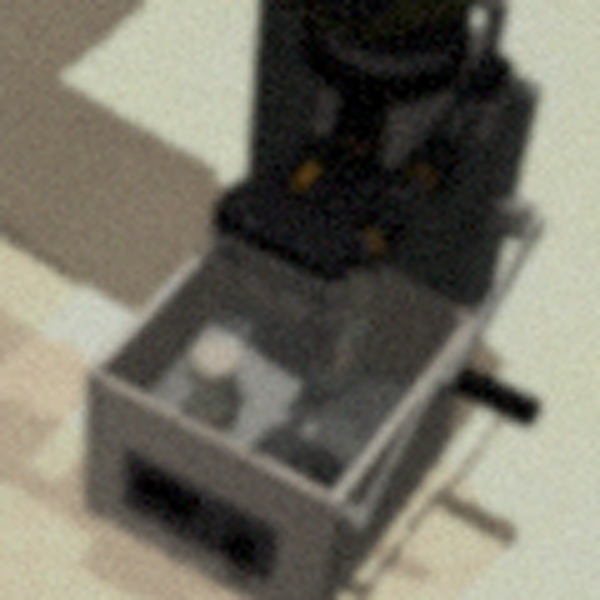

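View pics/t8.png

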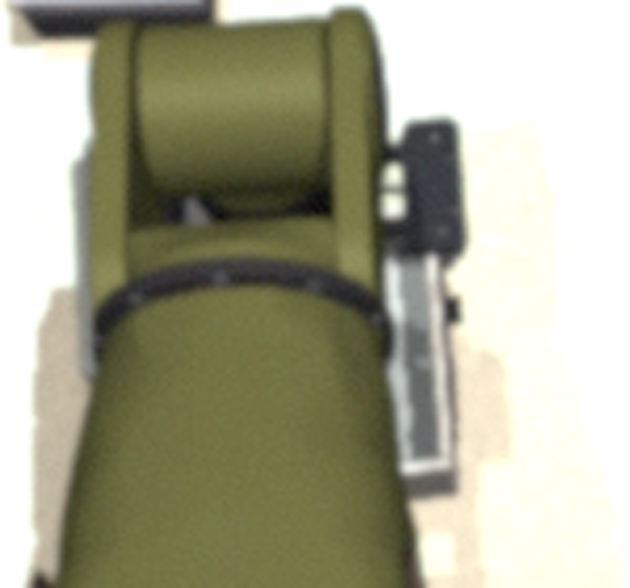

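```bash
python3 - <<'E'
from h import *
from scipy.optimize import least_squares
P=allpts("scene",np.load("pics/s8.npz")["d"])
m=(P[...,2]>.138)&(P[...,2]<.172)&(abs(P[...,0]-.6)<.03)&(abs(P[...,1]-.087)<.03)
q=P[m];print(len(q),q.min(0),q.max(0))
ys,xs=np.where(m);print(xs.min(),xs.max(),ys.min(),ys.max())
f=lambda c:np.hypot(q[:,0]-c[0],q[:,1]-c[1])-.014
r=least_squares(f,[.6,.087],loss="soft_l1",f_scale=.002);print(r.x,np.abs(r.fun).mean())
for v in range(158,186,2): print(v,[tuple(int(round(1000*t)) for t in P[v,u]) for u in range(360,380,2)])
# same on tray image for calibration of fit: tray s6 vial
P=allpts("scene",np.load("pics/scene0.npz")["d"])
m=(P[...,2]>.012)&(P[...,2]<.06)&(abs(P[...,0]-.4387)<.03)&(abs(P[...,1]+.3655)<.03)
q=P[m];r=least_squares(f,[.4387,-.3655],loss="soft_l1",f_scale=.002);print("tray",len(q),r.x,np.abs(r.fun).mean())
P=allpts("scene",np.load("pics/s8.npz")["d"])
m=(P[...,2]>.060)&(P[...,2]<.105)&(abs(P[...,0]-.528)<.03)&(abs(P[...,1]-.08)<.025)
q=P[m];r=least_squares(f,[.528,.08],loss="soft_l1",f_scale=.002);print("old",len(q),r.x,np.abs(r.fun).mean())
E
```

```text
74 [0.59235475 0.07102333 0.1381351 ] [0.61629787 0.09088476 0.17164652]
361 372 177 187
[0.60065029 0.08606323] 0.0008513424464148701
158 [(620, 4, 309), (623, 8, 309), (627, 10, 310), (629, 14, 308), (633, 16, 309), (636, 20, 308), (629, 44, 285), (630, 51, 281), (634, 54, 281), (634, 63, 275)]
160 [(623, 0, 308), (627, 3, 308), (630, 5, 309), (633, 9, 308), (638, 10, 310), (640, 15, 308), (631, 42, 282), (631, 51, 275), (636, 52, 278), (578, 182, 142)]
162 [(624, 0, 303), (629, 0, 306), (634, 0, 309), (638, 2, 310), (640, 7, 308), (639, 18, 298), (602, 100, 212), (606, 102, 213), (571, 185, 127), (579, 181, 135)]
164 [(624, 1, 295), (630, -1, 301), (634, 1, 302), (638, 2, 304), (639, 9, 299), (601, 93, 210), (603, 99, 206), (606, 105, 204), (574, 181, 124), (580, 183, 126)]
166 [(622, 7, 283), (629, 2, 292), (634, 2, 295), (639, 3, 298), (640, 9, 293), (604, 89, 208), (609, 91, 209), (606, 107, 195), (577, 177, 120), (583, 179, 123)]
168 [(622, 7, 276), (626, 9, 278), (632, 7, 283), (640, 3, 291), (640, 12, 284), (608, 82, 208), (613, 84, 210), (607, 108, 187), (578, 178, 112), (5
[... 625 characters left out ...]
578, 175, 81), (584, 176, 84), (589, 178, 86)]
178 [(597, 58, 183), (603, 58, 187), (608, 61, 187), (610, 68, 183), (611, 76, 178), (614, 82, 174), (572, 178, 64), (578, 178, 69), (584, 179, 72), (591, 177, 80)]
180 [(544, 156, 54), (597, 72, 163), (608, 61, 180), (609, 72, 172), (611, 77, 169), (614, 84, 165), (573, 177, 58), (580, 177, 62), (585, 179, 64), (592, 178, 70)]
182 [(550, 148, 57), (597, 73, 155), (603, 73, 159), (609, 72, 164), (612, 78, 161), (615, 84, 157), (577, 172, 55), (582, 176, 56), (588, 177, 59), (594, 177, 64)]Traceback (most recent call last):
  File "<stdin>", line 9, in <module>
  File "<stdin>", line 9, in <genexpr>
ValueError: cannot convert float NaN to integer
```

```bash
python3 - <<'E'
from h import *
from scipy.optimize import least_squares
f=lambda c:np.hypot(q[:,0]-c[0],q[:,1]-c[1])-.014
P=allpts("scene",np.load("pics/scene0.npz")["d"])
m=(P[...,2]>.012)&(P[...,2]<.06)&(abs(P[...,0]-.4387)<.03)&(abs(P[...,1]+.3655)<.03)
q=P[m];r=least_squares(f,[.4387,-.3655],loss="soft_l1",f_scale=.002);print("tray",len(q),r.x,np.abs(r.fun).mean())
for n in("s5","s8"):
    P=allpts("scene",np.load(f"pics/{n}.npz")["d"])
    m=(P[...,2]>.062)&(P[...,2]<.098)&(abs(P[...,0]-.528)<.03)&(abs(P[...,1]-.08)<.025)
    q=P[m];r=least_squares(f,[.528,.08],loss="soft_l1",f_scale=.002);print("old",len(q),r.x,np.abs(r.fun).mean())
P=allpts("scene",np.load("pics/s5.npz")["d"])
w=np.zeros(P.shape[:2],np.uint8);w[190:215,350:375]=P[190:215,350:375,2]<.047
k,l,st,c=cv2.connectedComponentsWithStats(w);i=1+st[1:,4].argmax();print("pocket",st[i],onz("scene",[c[i]],.055))
E
```

```text
tray 114 [ 0.44171447 -0.36549547] 0.000508362146619639
old 78 [0.52805141 0.08103897] 0.000908747565603234
old 79 [0.52798226 0.08130326] 0.0008096597217816764
pocket [357 200  11   7  51] [[0.60150021 0.08677375 0.055     ]]
```

Request:
jog_arm(rows=[0.0005, 0.0008, -0.015, 0, 0, 0, 1, 0, 0, -0.02, 0, 0, 0, 1, 0, 0, -0.02, 0, 0, 0, 1, 0, 0, -0.018, 0, 0, 0, 1, 0, 0, -0.005, 0, 0, 0, 1, 0, 0, 0, 0, 0, 0, 1])

```text
time_s: 12.45
ee_pos: [0.5998, 0.088, 0.0616]
eef_rot: [-0.045, 1.57, -3.097]
force: [-1.1, -0.5, 0.4]
grip_width: 0.0278
```

```bash
python3 - <<'E'
from h import *
o=ctrl.get_obs();print(o["ee_pos"],o["force"],o["moment"])
show("scene","s9",320,150,400,230,7,2)
E
```

```text
[0.59981394 0.08800108 0.06157532] [-1.07667885 -0.46886485  0.40667517] [ 0.04953888 -0.05383944 -0.03188154]
```

View pics/s9.png

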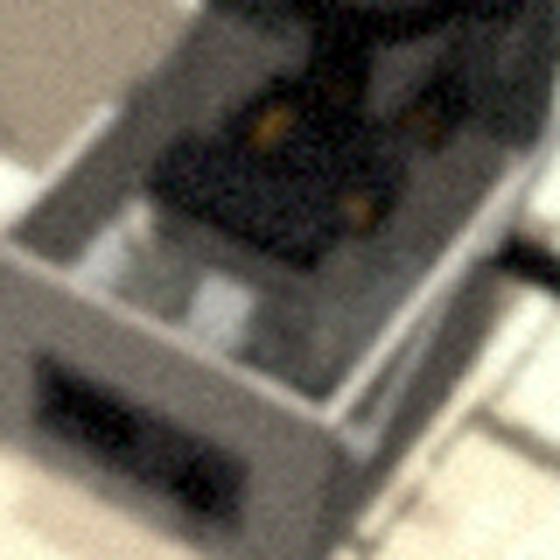

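Request:
jog_arm(rows=[0, -0.0005, -0.004, 0, 0, 0, 1, 0, 0, -0.004, 0, 0, 0, 1, 0, 0, -0.004, 0, 0, 0, 1, 0, 0, 0, 0, 0, 0, 1])

```text
time_s: 12.83
ee_pos: [0.5996, 0.0877, 0.0489]
eef_rot: [0.035, 1.57, -3.016]
force: [0.1, -0.2, -1.5]
grip_width: 0.0279
```

In the pocket, with no contact force. Continuing to the floor.

Request:
jog_arm(rows=[0, 0, -0.004, 0, 0, 0, 1, 0, 0, -0.004, 0, 0, 0, 1, 0, 0, -0.003, 0, 0, 0, 1, 0, 0, -0.002, 0, 0, 0, 1, 0, 0, 0, 0, 0, 0, 1])

```text
time_s: 13.25
ee_pos: [0.5996, 0.0878, 0.0359]
eef_rot: [-0.007, 1.57, -3.058]
force: [0.4, 0.2, -0.8]
grip_width: 0.0281
```

Request:
jog_arm(rows=[0, 0, -0.001, 0, 0, 0, 1, 0, 0, 0, 0, 0, 0, 1])

```text
time_s: 13.42
ee_pos: [0.5999, 0.0878, 0.0354]
eef_rot: [2.584, 1.571, -0.467]
force: [0.2, -0.2, -0.2]
grip_width: 0.0279
```

Request:
jog_arm(rows=[0, 0, -0.001, 0, 0, 0, 1, 0, 0, 0, 0, 0, 0, 1])

```text
time_s: 13.58
ee_pos: [0.5999, 0.0878, 0.0344]
eef_rot: [2.541, 1.571, -0.511]
force: [0.2, 0.4, -0.1]
grip_width: 0.0278
```

Request:
jog_arm(rows=[0, 0, -0.001, 0, 0, 0, 1, 0, 0, 0, 0, 0, 0, 1, 0, 0, -0.001, 0, 0, 0, 1, 0, 0, 0, 0, 0, 0, 1])

```text
time_s: 13.92
ee_pos: [0.6004, 0.0878, 0.0337]
eef_rot: [3.093, 1.569, 0.041]
force: [-2.1, -0.4, 11.0]
grip_width: 0.0279
```

Floor contact came at the predicted height. Releasing and going up.

Request:
jog_arm(rows=[0, 0, 0.001, 0, 0, 0, 0.7, 0, 0, 0, 0, 0, 0, 0.5, 0, 0, 0, 0, 0, 0, 0.45, 0, 0, 0, 0, 0, 0, 0.45, 0, 0, 0.02, 0, 0, 0, 0.45, 0, 0, 0.035, 0, 0, 0, 0.45, 0, -0.005, 0.035, 0, 0, 0, 0.45, 0, -0.03, 0.03, 0, 0, 0, 0.6])

```text
time_s: 14.58
ee_pos: [0.5999, 0.0559, 0.155]
eef_rot: [-2.52, 1.57, 0.715]
force: [0.6, -1.0, -0.7]
grip_width: 0.048
```

Request:
jog_arm(rows=[0, -0.03, 0.03, 0, 0, 0, 1, 0, -0.04, 0.02, 0, 0, 0, 1, 0.01, -0.04, 0.02, 0, 0, 0, 1, 0.02, -0.03, 0, 0, 0, 0, 1, 0.02, -0.02, 0, 0, 0, 0, 1])

```text
time_s: 15.0
ee_pos: [0.6495, -0.1029, 0.221]
eef_rot: [2.736, 1.568, -0.317]
force: [0.6, 0.6, 0.7]
grip_width: 0.0149
```

```bash
python3 - <<'E'
from h import *
print(ctrl.get_obs()["ee_pos"])
show("scene","s10",290,100,420,230,4.5)
p,d=show("top","t10",190,110,340,250,4.2)
P=allpts("top",d)
w=np.zeros(P.shape[:2],np.uint8);w[165:195,255:290]=(P[165:195,255:290,2]>.09)
k,l,st,c=cv2.connectedComponentsWithStats(w);print(st[1:],[np.median(P[l==i],0).round(4) for i in range(1,k)])
E
python3 knob.py 10
```

```text
[ 0.64950427 -0.10293871  0.22096215]
[[255 165  19   2  25]
 [275 165   1   1   1]
 [262 173  12  12 105]] [array([0.6381, 0.1035, 0.0952]), array([0.6405, 0.0703, 0.0908]), array([0.6012, 0.086 , 0.1041])]
scene [389 183  19  11  96] loc med [ 0.123  -0.0045  0.1671] x [0.104 0.146] z [0.16  0.171] world [0.6849 0.1055 0.1671]
top [254 131   5  16  62] loc med [ 1.214e-01 -1.000e-04  1.703e-01] x [0.104 0.14 ] z [0.168 0.174] world [0.6831 0.1094 0.1703]
```

View pics/s10.png

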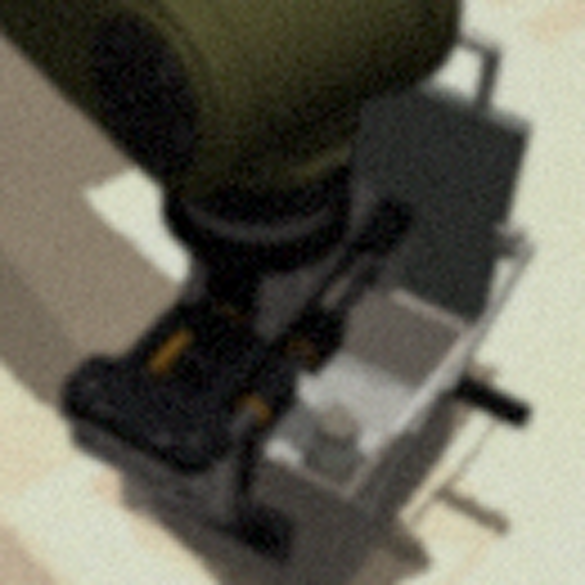

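View pics/t10.png

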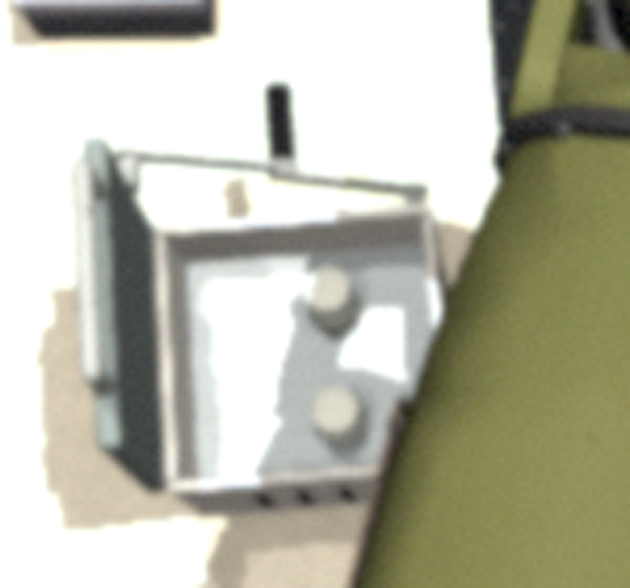

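```bash
python3 - <<'E'
from h import *
def loc(X):
    d=X-np.array([.5625,.0985,0]);return np.stack([d[...,0]*.9959+d[...,1]*.0906,-d[...,0]*.0906+d[...,1]*.9959,d[...,2]],-1)
L=loc(allpts("top",np.load("pics/t10.npz")["d"]))
m=(L[...,0]>.083)&(L[...,0]<.105)&(L[...,2]>.06)&(abs(L[...,1])<.13)
q=L[m]
for y in np.arange(-.09,.11,.012):
    s=q[(abs(q[:,1]-y)<.006)]
    if len(s): print(round(y,3),len(s),np.median(s,0).round(4),s[:,0].min().round(3),s[:,0].max().round(3),s[:,2].max().round(3))
L=loc(allpts("scene",np.load("pics/s10.npz")["d"]))
m=(L[...,0]>.083)&(L[...,0]<.105)&(L[...,2]>.06)&(abs(L[...,1])<.13)
q=L[m];print("scene")
for y in np.arange(-.09,.11,.012):
    s=q[(abs(q[:,1]-y)<.006)]
    if len(s): print(round(y,3),len(s),np.median(s,0).round(4),s[:,0].max().round(3),s[:,2].max().round(3))
E
```

```text
-0.078 15 [ 0.0912 -0.0763  0.115 ] 0.085 0.097 0.121
-0.066 19 [ 0.0914 -0.0685  0.1203] 0.085 0.095 0.13
-0.054 17 [ 0.0918 -0.0539  0.1304] 0.09 0.095 0.141
-0.042 16 [ 0.0917 -0.0417  0.1399] 0.09 0.094 0.149
-0.03 18 [ 0.0916 -0.0298  0.1472] 0.091 0.095 0.156
-0.018 16 [ 0.0919 -0.0175  0.157 ] 0.09 0.095 0.163
-0.006 33 [ 0.0953 -0.0054  0.1671] 0.091 0.105 0.172
0.006 31 [0.0966 0.0059 0.1693] 0.09 0.105 0.179
0.018 18 [0.0971 0.0175 0.1776] 0.096 0.1 0.184
0.03 17 [0.0969 0.0303 0.1854] 0.094 0.1 0.196
0.042 19 [0.0967 0.0414 0.1908] 0.096 0.1 0.2
0.054 18 [0.0967 0.0547 0.1996] 0.095 0.1 0.204
0.066 21 [0.097  0.0659 0.2043] 0.095 0.1 0.215
0.078 34 [0.0903 0.0761 0.2123] 0.083 0.1 0.219
0.09 2 [0.0972 0.0845 0.2075] 0.097 0.098 0.209
scene
-0.078 20 [ 0.0914 -0.0765  0.1142] 0.097 0.119
-0.066 20 [ 0.0935 -0.0662  0.1192] 0.096 0.126
-0.054 13 [ 0.094  -0.0519  0.1308] 0.095 0.139
-0.042 13 [ 0.0939 -0.0402  0.1396] 0.095 0.146
-0.03 13 [ 0.0941 -0.0303  0.1459] 0.095 0.151
-0.018 11 [ 0.0938 -0.0187  0.1554] 0.095 0.162
-0.006 30 [ 0.0963 -0.0063  0.1655] 0.105 0.175
0.006 16 [0.0985 0.0043 0.1698] 0.104 0.177
0.018 12 [0.0991 0.0169 0.1782] 0.1 0.183
0.03 14 [0.0989 0.0298 0.1825] 0.1 0.189
0.042 12 [0.0987 0.0431 0.1907] 0.1 0.197
0.054 14 [0.0987 0.0546 0.1962] 0.1 0.204
0.066 12 [0.0988 0.0678 0.2048] 0.1 0.209
0.078 45 [0.0908 0.0764 0.2089] 0.101 0.218
0.09 3 [0.0874 0.0848 0.214 ] 0.092 0.217
```

```bash
python3 - <<'E'
import numpy as np
A=np.array([-.076,.109]);H=np.array([-.0+.0825,.125]);K0=np.array([-.001,.157]);a=.089
phi0=np.arctan2(*(K0-A)[::-1]);K0=A+a*np.array([np.cos(phi0),np.sin(phi0)])
U0=np.array([.077,.207]);r=np.linalg.norm(U0-H);b=np.linalg.norm(U0-K0)
print(r,b,np.linalg.norm(U0-A))
th0=np.arctan2(*(U0-H)[::-1])
def U(t): return H+r*np.array([np.cos(th0+t),np.sin(th0+t)]) # t>0 = lowering (ccw toward -y)
prev=None
for t in np.arange(0,1.516,.1):
    u=U(t);d=np.linalg.norm(u-A);c=min(1,(a*a+d*d-b*b)/(2*a*d));g=np.arccos(c);base=np.arctan2(*(u-A)[::-1])
    k=A+a*np.array([np.cos(base-g),np.sin(base-g)]);kn=np.arccos(np.clip((a*a+b*b-d*d)/(2*a*b),-1,1))
    bar=H+.2051*np.array([-np.cos(1.516-t+.0293),np.sin(1.516-t+.0293)])
    print(round(1.516-t,2),"knob",k.round(4),"interior",round(kn,2),"stay~",round(2.25-(np.pi-kn),2),"bar",bar.round(3))
E
```

```text
0.0821842442320911 0.09269481104126152 0.18169479904499192
1.52 knob [-0.001  0.157] interior 3.14 stay~ 2.25 bar [0.077 0.33 ]
1.42 knob [0.0091 0.1352] interior 2.57 stay~ 1.68 bar [0.057 0.328]
1.32 knob [0.0114 0.1259] interior 2.32 stay~ 1.43 bar [0.037 0.325]
1.22 knob [0.0125 0.1183] interior 2.13 stay~ 1.24 bar [0.017 0.319]
1.12 knob [0.013  0.1116] interior 1.96 stay~ 1.07 bar [-0.002  0.312]
1.02 knob [0.0129 0.1052] interior 1.81 stay~ 0.91 bar [-0.02   0.302]
0.92 knob [0.0124 0.0989] interior 1.67 stay~ 0.77 bar [-0.038  0.291]
0.82 knob [0.0115 0.0925] interior 1.54 stay~ 0.64 bar [-0.054  0.278]
0.72 knob [0.01  0.086] interior 1.42 stay~ 0.52 bar [-0.068  0.264]
0.62 knob [0.0079 0.0792] interior 1.31 stay~ 0.41 bar [-0.081  0.248]
0.52 knob [0.005  0.0721] interior 1.2 stay~ 0.31 bar [-0.093  0.231]
0.42 knob [0.0012 0.0648] interior 1.11 stay~ 0.22 bar [-0.103  0.213]
0.32 knob [-0.0036  0.0572] interior 1.03 stay~ 0.14 bar [-0.11   0.194]
0.22 knob [-0.0097  0.0497] interior 0.97 stay~ 0.08 bar [-0.116  0.175]
0.12 knob [-0.0168  0.0425] interior 0.92 stay~ 0.03 bar [-0.12   0.155]
0.02 knob [-0.0249  0.0361] interior 0.89 stay~ -0.0 bar [-0.122  0.134]
```

```bash
python3 - <<'E'
from h import *
for f,tx,ty,tz in(("s8",.5987,.0861,.1393+.0385),("s10",.6495,-.1029,.221+.0385)):
    P=allpts("scene",np.load(f"pics/{f}.npz")["d"])
    r0=np.hypot(tx,ty);e=np.array([tx,ty])/r0;n=np.array([-e[1],e[0]])
    a=P[...,:2]@e-r0;s=P[...,:2]@n;h=P[...,2]-tz
    m0=(abs(s)<.09)&(h>.06)
    for d in np.arange(-.24,.1,.02):
        m=m0&(abs(a-d)<.01)
        if m.sum()>3:print(f,round(d,2),m.sum(),"h pct1,50,max",np.percentile(h[m],[1,10,50,99]).round(3),"s",np.percentile(s[m],[1,99]).round(3))
E
```

```text
s8 -0.24 329 h pct1,50,max [0.314 0.33  0.367 0.393] s [-0.055 -0.035]
s8 -0.22 428 h pct1,50,max [0.306 0.321 0.368 0.392] s [-0.056 -0.018]
s8 -0.2 537 h pct1,50,max [0.303 0.32  0.368 0.389] s [-0.055  0.006]
s8 -0.18 662 h pct1,50,max [0.298 0.314 0.366 0.385] s [-0.052  0.046]
s8 -0.16 646 h pct1,50,max [0.289 0.308 0.36  0.377] s [-0.051  0.048]
s8 -0.14 653 h pct1,50,max [0.278 0.3   0.349 0.368] s [-0.051  0.048]
s8 -0.12 627 h pct1,50,max [0.265 0.29  0.338 0.359] s [-0.053  0.043]
s8 -0.1 609 h pct1,50,max [0.255 0.272 0.325 0.351] s [-0.054  0.046]
s8 -0.08 815 h pct1,50,max [0.249 0.265 0.32  0.349] s [-0.052  0.055]
s8 -0.06 784 h pct1,50,max [0.242 0.258 0.299 0.325] s [-0.053  0.055]
s8 -0.04 627 h pct1,50,max [0.097 0.188 0.283 0.315] s [-0.085  0.054]
s8 -0.02 917 h pct1,50,max [0.093 0.12  0.255 0.31 ] s [-0.088  0.053]
s8 -0.0 1072 h pct1,50,max [0.093 0.121 0.254 0.304] s [-0.089  0.051]
s8 0.02 1535 h pct1,50,max [0.092 0.109 0.209 0.299] s [-0.089  0.089]
s8 0.04 850 h pct1,50,max [0.072 0.101 0.248 0.287] s [-0.073  0.09 ]
s10 -0.24 533 h pct1,50,max [0.266 0.2
[... 408 characters left out ...]
ct1,50,max [0.247 0.268 0.308 0.328] s [-0.052  0.037]
s10 -0.1 957 h pct1,50,max [0.238 0.264 0.311 0.328] s [-0.05   0.054]
s10 -0.08 1608 h pct1,50,max [0.236 0.252 0.289 0.313] s [-0.051  0.054]
s10 -0.06 616 h pct1,50,max [0.23  0.247 0.282 0.303] s [-0.053  0.056]
s10 -0.04 522 h pct1,50,max [0.228 0.244 0.287 0.303] s [-0.057  0.055]
s10 -0.02 742 h pct1,50,max [0.099 0.132 0.287 0.302] s [-0.085  0.054]
s10 -0.0 1768 h pct1,50,max [0.092 0.112 0.24  0.301] s [-0.089  0.084]
s10 0.02 2854 h pct1,50,max [0.093 0.112 0.227 0.298] s [-0.085  0.08 ]
s10 0.04 1837 h pct1,50,max [0.093 0.115 0.254 0.286] s [-0.081  0.05 ]
s10 0.06 72 h pct1,50,max [0.091 0.099 0.118 0.132] s [-0.079 -0.063]
```

Request:
jog_arm(rows=[0.014, 0.022, 0, 0, 0, 0, 1, 0.014, 0.034, 0, 0, 0, 0, 1, 0.012, 0.036, 0, 0, 0, 0, 1, 0.007, 0.036, 0, 0, 0, 0, 1, 0.0025, 0.036, -0.01, 0, 0, 0, 1, 0, 0.03, -0.02, 0, 0, 0, 1, 0, 0.017, -0.03, 0, 0, 0, 1, 0, 0, -0.01, 0, 0, 0, 1])

```text
time_s: 15.77
ee_pos: [0.6963, 0.1156, 0.1445]
eef_rot: [-0.082, 1.565, -3.129]
force: [0.3, 0.6, -0.9]
grip_width: 0.0008
```

Request:
jog_arm(rows=[0, 0, 0, 0, 0, 0, 1])

```text
time_s: 15.85
ee_pos: [0.6968, 0.1121, 0.1457]
eef_rot: [0.031, 1.565, -3.019]
force: [-0.1, -0.0, -1.0]
grip_width: 0.0006
```

```bash
python3 - <<'E'
from h import *
o=ctrl.get_obs();print(o["ee_pos"],o["force"])
show("scene","s11",320,110,440,230,5,2)
E
```

```text
[0.69676396 0.11214717 0.14572938] [-0.09564941 -0.0441458  -0.98696159]
```

View pics/s11.png

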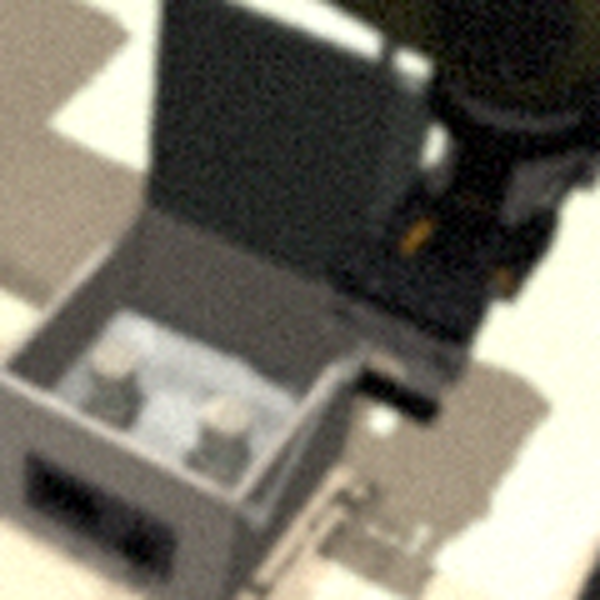

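Request:
jog_arm(rows=[0.002, -0.001, -0.01, 0, 0, 0, 1, 0, 0, -0.008, 0, 0, 0, 1, 0, 0.003, -0.006, 0, 0, 0, 1, 0, 0.003, -0.006, 0, 0, 0, 1])

```text
time_s: 16.23
ee_pos: [0.7008, 0.1153, 0.1194]
eef_rot: [2.655, 1.57, -0.398]
force: [-0.4, -3.0, 4.4]
grip_width: 0.0005
```

Request:
jog_arm(rows=[0, 0.002, -0.006, 0, 0, 0, 1, 0, 0.002, -0.006, 0, 0, 0, 1, 0, 0.001, -0.006, 0, 0, 0, 1])

```text
time_s: 16.48
ee_pos: [0.7005, 0.1214, 0.1015]
eef_rot: [-3.065, 1.57, 0.166]
force: [-3.9, 1.2, 9.9]
grip_width: 0.0008
```

Request:
jog_arm(rows=[0, 0.001, -0.006, 0, 0, 0, 1, 0, 0, -0.006, 0, 0, 0, 1, 0, 0, -0.006, 0, 0, 0, 1, 0, 0, 0, 0, 0, 0, 1])

```text
time_s: 16.82
ee_pos: [0.7005, 0.1227, 0.0827]
eef_rot: [-2.302, 1.57, 0.93]
force: [0.8, 0.2, 3.5]
grip_width: 0.0007
```

```bash
python3 - <<'E'
from h import *
o=ctrl.get_obs();print(o["ee_pos"],o["force"])
show("scene","s12",320,110,440,230,5,2)
E
```

```text
[0.70051965 0.12272456 0.08266802] [0.8416848  0.18204132 3.49919473]
```

View pics/s12.png

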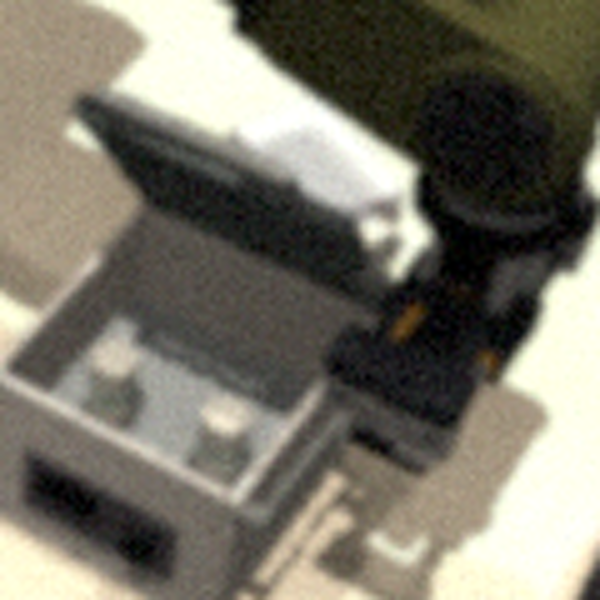

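Request:
jog_arm(rows=[0, 0, 0.02, 0, 0, 0, 1, 0, 0, 0.035, 0, 0, 0, 1, 0, 0, 0.04, 0, 0, 0, 1, 0, 0, 0.04, 0, 0, 0, 1, 0, -0.02, 0.04, 0, 0, 0, 1, 0, -0.03, 0.03, 0, 0, 0, 1, 0, -0.03, 0.03, 0, 0, 0, 1, 0, -0.03, 0.01, 0, 0, 0, 0.66])

```text
time_s: 17.53
ee_pos: [0.7006, 0.0139, 0.3292]
eef_rot: [3.035, 1.565, -0.016]
force: [0.2, 0.1, 0.5]
grip_width: 0.0043
```

```bash
python3 - <<'E'
from h import *
o=ctrl.get_obs();print(o["ee_pos"],o["force"])
show("scene","s13",280,80,440,230,4)
show("top","t13",180,100,350,250,4)
E
```

```text
[0.70062448 0.01388554 0.32916531] [0.20021803 0.07409056 0.4582708 ]
```

View pics/s13.png

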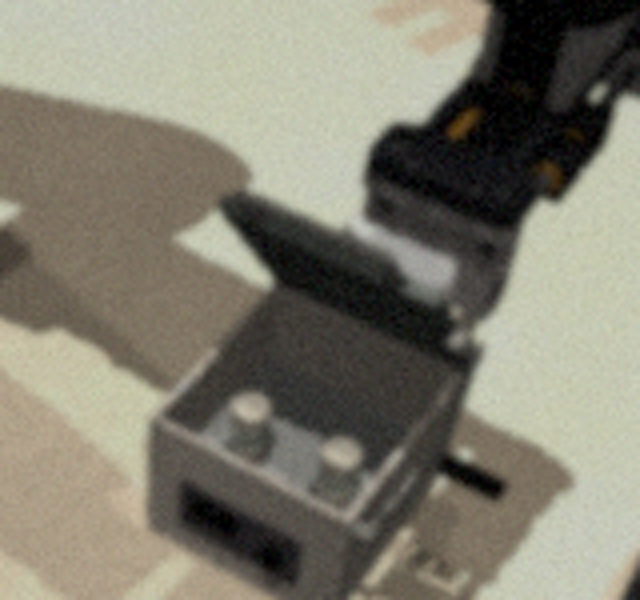

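View pics/t13.png

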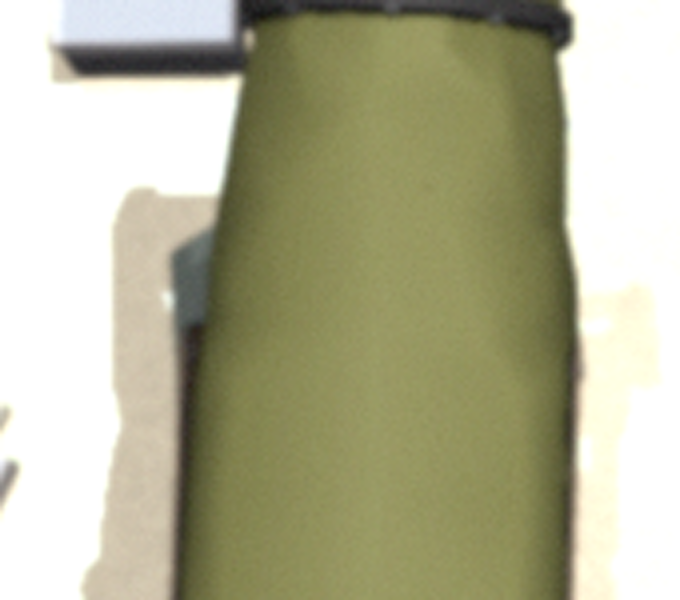

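Request:
jog_arm(rows=[-0.015, -0.035, 0, 0, 0, 0, 0.66, -0.015, -0.035, 0, 0, 0, 0, 0.66, -0.015, -0.035, 0, 0, 0, 0, 0.66, -0.015, -0.035, 0, 0, 0, 0, 0.66])

```text
time_s: 17.97
ee_pos: [0.6395, -0.1259, 0.3232]
eef_rot: [-0.449, 1.569, 2.784]
force: [0.9, -0.6, -0.5]
grip_width: 0.0317
```

```bash
python3 - <<'E'
from h import *
o=ctrl.get_obs();print(o["ee_pos"],o["force"])
show("scene","s14",280,80,440,230,4)
show("top","t14",180,100,350,250,4)
for n in("s","t"):
    P=allpts({"s":"scene","t":"top"}[n],np.load(f"pics/{n}14.npz")["d"])
    d=P-np.array([.5625,.0985,0]);L=np.stack([d[...,0]*.9959+d[...,1]*.0906,-d[...,0]*.0906+d[...,1]*.9959,d[...,2]],-1)
    m=(abs(L[...,0])<.078)&(L[...,2]>.15)&(L[...,2]<.34)&(abs(L[...,1])<.1)
    q=L[m];
    print(n,len(q))
    for y in np.arange(-.08,.1,.012):
        s=q[abs(q[:,1]-y)<.006]
        if len(s):print(round(y,3),len(s),np.percentile(s[:,2],[2,50,98]).round(3))
E
python3 knob.py 14
```

```text
[ 0.63952258 -0.12591477  0.32319664] [ 0.94701492 -0.61768495 -0.48132828]
s 582
-0.032 72 [0.291 0.3   0.303]
-0.02 18 [0.271 0.285 0.301]
-0.008 137 [0.25  0.262 0.267]
0.004 68 [0.231 0.242 0.267]
0.016 57 [0.214 0.223 0.231]
0.028 62 [0.198 0.205 0.214]
0.04 63 [0.18  0.188 0.196]
0.052 62 [0.163 0.171 0.179]
0.064 43 [0.151 0.157 0.162]
t 2475
-0.032 184 [0.298 0.303 0.306]
-0.02 98 [0.282 0.3   0.304]
-0.008 279 [0.261 0.266 0.282]
0.004 327 [0.253 0.263 0.27 ]
0.016 300 [0.235 0.245 0.254]
0.028 289 [0.218 0.227 0.236]
0.04 273 [0.201 0.21  0.219]
0.052 260 [0.182 0.192 0.201]
0.064 249 [0.165 0.175 0.184]
0.076 216 [0.15  0.157 0.166]
scene [388 181  18  23 108] loc med [0.1174 0.0126 0.1101] x [0.099 0.146] z [0.102 0.139] world [0.678  0.1221 0.1101]
top [251 139   3   4  11] loc med [0.1365 0.0168 0.1144] x [0.134 0.141] z [0.113 0.116] world [0.6964 0.1276 0.1144]
```

View pics/s14.png

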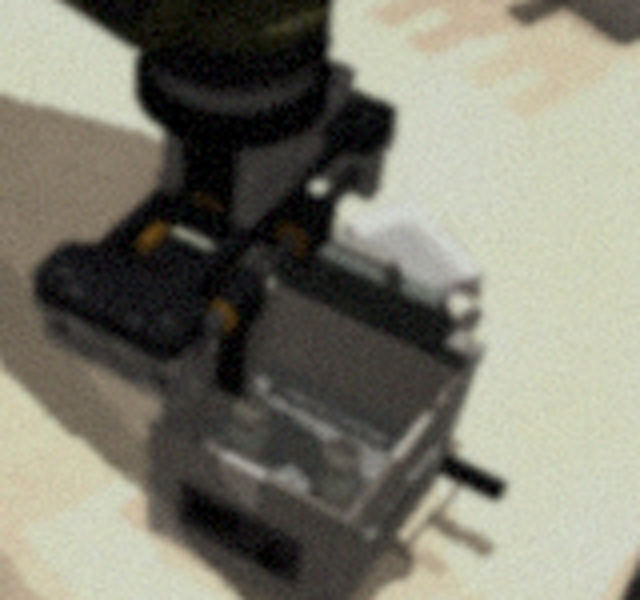

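View pics/t14.png

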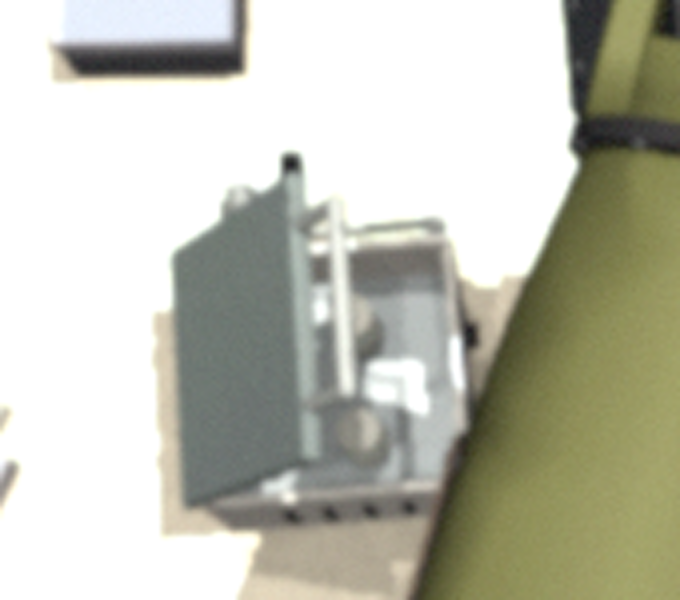

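Request:
jog_arm(rows=[-0.012, 0.03, 0, 0, 0, 0, 0.66, -0.012, 0.033, 0, 0, 0, 0, 0.66, -0.012, 0.033, 0, 0, 0, 0, 0.66, -0.012, 0.033, 0, 0, 0, 0, 0.66, -0.012, 0.033, -0.01, 0, 0, 0, 0.66, -0.014, 0.033, -0.01, 0, 0, 0, 0.66, 0, 0, 0, 0, 0, 0, 0.66, 0, 0, 0, 0, 0, 0, 0.66])

```text
time_s: 18.73
ee_pos: [0.5657, 0.072, 0.3036]
eef_rot: [-0.171, 1.569, 3.065]
force: [0.6, 0.7, 0.3]
grip_width: 0.0319
```

Request:
jog_arm(rows=[0, -0.0015, -0.02, 0, 0, 0, 0.66, 0, 0, -0.02, 0, 0, 0, 0.66, 0, 0, -0.02, 0, 0, 0, 0.66, 0, 0, 0, 0, 0, 0, 0.66, 0, 0, 0, 0, 0, 0, 0.66])

```text
time_s: 19.15
ee_pos: [0.5665, 0.0678, 0.2441]
eef_rot: [-0.026, 1.569, -3.078]
force: [-0.4, -0.2, 0.3]
grip_width: 0.0319
```

Request:
jog_arm(rows=[0, 0, 0, 0, 0, 0, 0.8, 0, 0, 0, 0, 0, 0, 0.9, 0, 0, 0, 0, 0, 0, 1, 0, 0, 0, 0, 0, 0, 1, 0, 0, 0, 0, 0, 0, 1], squeeze=15)

```text
time_s: 19.57
ee_pos: [0.5666, 0.0685, 0.2448]
eef_rot: [-2.672, 1.57, 0.56]
force: [-0.6, 2.6, -0.1]
grip_width: 0.0096
```

```bash
python3 - <<'E'
import numpy as np
a=np.concatenate([np.linspace(.984,.13,17),[.09,.06,.04,.0293]]);r=.2051
s=-r*np.cos(a);z=r*np.sin(a)
for i in range(len(a)-1):
    d=s[i+1]-s[i];print(i,np.round([-.0906*d,.9959*d,z[i+1]-z[i]],4).tolist())
print((s[-1]-s[0])*.9959,z[-1]-z[0])
E
```

```text
0 [0.0008, -0.0089, -0.0063]
1 [0.0008, -0.0086, -0.0068]
2 [0.0007, -0.0082, -0.0072]
3 [0.0007, -0.0078, -0.0076]
4 [0.0007, -0.0074, -0.0081]
5 [0.0006, -0.0069, -0.0084]
6 [0.0006, -0.0065, -0.0088]
7 [0.0005, -0.006, -0.0091]
8 [0.0005, -0.0055, -0.0094]
9 [0.0005, -0.005, -0.0097]
10 [0.0004, -0.0045, -0.01]
11 [0.0004, -0.0039, -0.0102]
12 [0.0003, -0.0034, -0.0104]
13 [0.0003, -0.0028, -0.0106]
14 [0.0002, -0.0023, -0.0107]
15 [0.0002, -0.0017, -0.0108]
16 [0.0001, -0.0009, -0.0082]
17 [0.0, -0.0005, -0.0061]
18 [0.0, -0.0002, -0.0041]
19 [0.0, -0.0001, -0.0022]
-0.0910739555205377 -0.16478205789073844
```

Request:
jog_arm(rows=[0.0008, -0.0089, -0.0063, 0, 0, 0, 1, 0.0008, -0.0086, -0.0068, 0, 0, 0, 1, 0.0007, -0.0082, -0.0072, 0, 0, 0, 1, 0.0007, -0.0078, -0.0076, 0, 0, 0, 1, 0.0007, -0.0074, -0.0081, 0, 0, 0, 1, 0.0006, -0.0069, -0.0084, 0, 0, 0, 1])

```text
time_s: 20.07
ee_pos: [0.5707, 0.0194, 0.1991]
eef_rot: [0.065, 1.571, -2.986]
force: [0.3, 2.8, 2.7]
grip_width: 0.0095
```

Request:
jog_arm(rows=[0.0006, -0.0065, -0.0088, 0, 0, 0, 1, 0.0005, -0.006, -0.0091, 0, 0, 0, 1, 0.0005, -0.0055, -0.0094, 0, 0, 0, 1, 0.0005, -0.005, -0.0097, 0, 0, 0, 1, 0.0004, -0.0045, -0.01, 0, 0, 0, 1])

```text
time_s: 20.48
ee_pos: [0.5731, -0.0076, 0.1519]
eef_rot: [-0.175, 1.57, 3.057]
force: [0.0, 3.1, 0.9]
grip_width: 0.0099
```

Request:
jog_arm(rows=[0.0004, -0.0039, -0.0102, 0, 0, 0, 1, 0.0003, -0.0034, -0.0104, 0, 0, 0, 1, 0.0003, -0.0028, -0.0106, 0, 0, 0, 1, 0.0002, -0.0023, -0.0107, 0, 0, 0, 1])

```text
time_s: 20.82
ee_pos: [0.5743, -0.0197, 0.1099]
eef_rot: [-0.416, 1.57, 2.816]
force: [-2.3, 5.0, 0.8]
grip_width: 0.0093
```

Request:
jog_arm(rows=[0, -0.001, -0.007, 0, 0, 0, 1, 0, -0.0006, -0.006, 0, 0, 0, 1, 0, -0.0004, -0.005, 0, 0, 0, 1, 0, -0.0002, -0.004, 0, 0, 0, 1, 0, 0, -0.003, 0, 0, 0, 1, 0, 0, -0.002, 0, 0, 0, 1, 0, 0, 0, 0, 0, 0, 1])

```text
time_s: 21.4
ee_pos: [0.5746, -0.0224, 0.0838]
eef_rot: [1.754, 1.57, -1.298]
force: [0.5, -5.9, -2.3]
grip_width: 0.0094
```

Request:
jog_arm(rows=[0, 0, -0.001, 0, 0, 0, 1, 0, 0, -0.001, 0, 0, 0, 1, 0, 0, 0, 0, 0, 0, 1])

```text
time_s: 21.65
ee_pos: [0.5746, -0.0225, 0.0821]
eef_rot: [1.889, 1.57, -1.163]
force: [-0.4, -5.8, -0.7]
grip_width: 0.0095
```

Request:
jog_arm(rows=[0, 0, -0.001, 0, 0, 0, 1, 0, 0, -0.001, 0, 0, 0, 1, 0, 0, -0.001, 0, 0, 0, 1, 0, 0, 0, 0, 0, 0, 1])

```text
time_s: 21.98
ee_pos: [0.5748, -0.0225, 0.0801]
eef_rot: [2.197, 1.569, -0.854]
force: [-4.6, -6.3, 8.9]
grip_width: 0.0092
```

Request:
jog_arm(rows=[0, 0, -0.001, 0, 0, 0, 1, 0, 0, 0, 0, 0, 0, 1])

```text
time_s: 22.15
ee_pos: [0.575, -0.0225, 0.0798]
eef_rot: [2.453, 1.568, -0.598]
force: [-6.7, -6.2, 15.8]
grip_width: 0.0098
```

Request:
jog_arm(rows=[0, 0, 0, 0, 0, 0, 0.66, 0, 0, 0, 0, 0, 0, 0.66, 0, 0, 0, 0, 0, 0, 0.66, 0, 0, 0, 0, 0, 0, 0.66, 0, 0, 0.02, 0, 0, 0, 0.66, 0, 0, 0.035, 0, 0, 0, 0.66, 0, -0.01, 0.04, 0, 0, 0, 0.66, 0, -0.03, 0.02, 0, 0, 0, 0.66])

```text
time_s: 22.82
ee_pos: [0.5755, -0.0597, 0.1976]
eef_rot: [3.026, 1.566, -0.021]
force: [1.1, 0.1, 0.2]
grip_width: 0.0323
```

Request:
jog_arm(rows=[-0.01, -0.035, 0, 0, 0, 0, 0.66, -0.01, -0.035, 0, 0, 0, 0, 0.66, -0.01, -0.035, 0, 0, 0, 0, 0.66, -0.01, -0.035, 0, 0, 0, 0, 0.66, -0.01, -0.035, 0, 0, 0, 0, 0.66, 0, 0, 0, 0, 0, 0, 0.66, 0, 0, 0, 0, 0, 0, 0.66])

```text
time_s: 23.4
ee_pos: [0.5239, -0.238, 0.1928]
eef_rot: [-0.851, 1.57, 2.378]
force: [-0.1, 0.7, -0.2]
grip_width: 0.0322
```

```bash
python3 - <<'E'
from h import *
o=ctrl.get_obs();print(o["ee_pos"],o["force"],o["time_s"])
show("scene","s15",160,100,440,340,2.8)
show("top","t15",130,100,480,300,2.2)
for n in("s","t"):
    P=allpts({"s":"scene","t":"top"}[n],np.load(f"pics/{n}15.npz")["d"])
    d=P-np.array([.5625,.0985,0]);L=np.stack([d[...,0]*.9959+d[...,1]*.0906,-d[...,0]*.0906+d[...,1]*.9959,d[...,2]],-1)
    m=(abs(L[...,0])<.07)&(L[...,2]>.1)&(L[...,2]<.2)&(abs(L[...,1])<.075)
    q=L[m];A=np.c_[q[:,:2],np.ones(len(q))];print(n,len(q),np.linalg.lstsq(A,q[:,2],rcond=None)[0].round(4))
# start plane for reference
P=allpts("top",np.load("pics/top0.npz")["d"])
d=P-np.array([.5625,.0985,0]);L=np.stack([d[...,0]*.9959+d[...,1]*.0906,-d[...,0]*.0906+d[...,1]*.9959,d[...,2]],-1)
m=(abs(L[...,0])<.07)&(L[...,2]>.1)&(L[...,2]<.2)&(abs(L[...,1])<.075)
q=L[m];A=np.c_[q[:,:2],np.ones(len(q))];print("start",np.linalg.lstsq(A,q[:,2],rcond=None)[0].round(4))
E
```

```text
[ 0.52389365 -0.23803347  0.19276434] [-0.05998839  0.67925589 -0.24389681] 23.4
s 2005 [ 0.0005 -0.0012  0.137 ]
t 3478 [ 0.0008 -0.0012  0.1383]
start [ 0.0005 -0.002   0.1383]
```

View pics/s15.png

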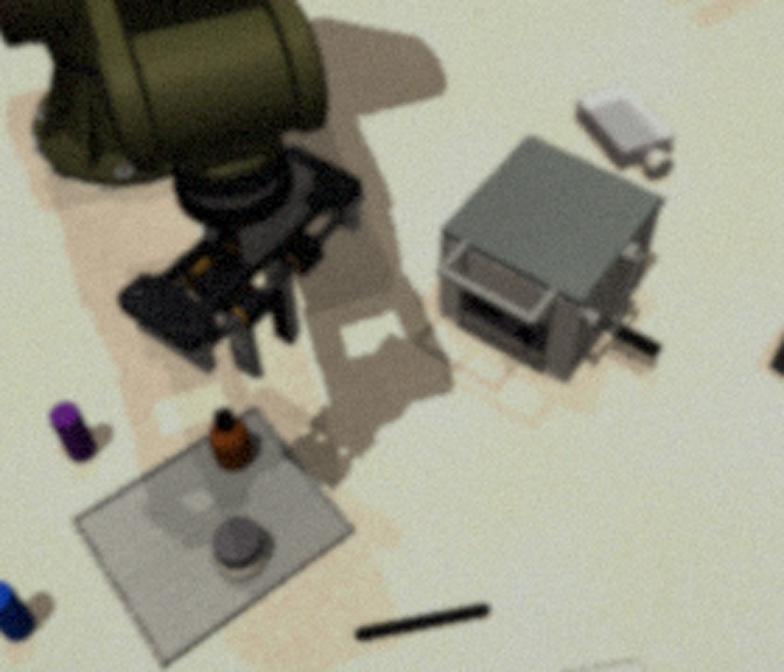

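View pics/t15.png

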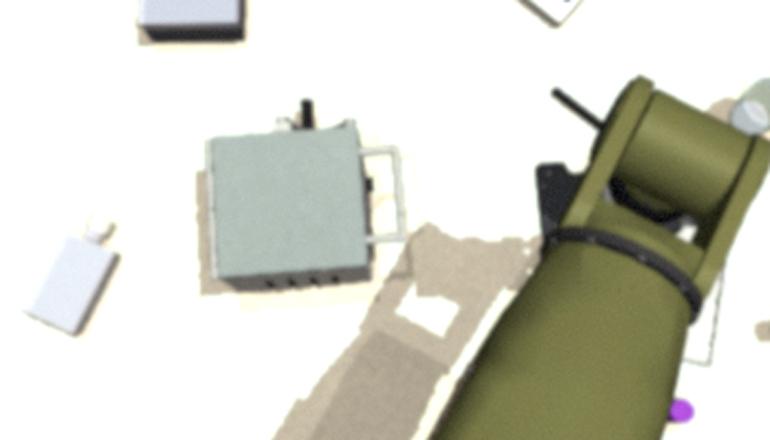

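The lid lies flat: its plane matches the one measured at the start. The stay is folded, the flask, jar and bottle are where they were, and the arm is clear of everything. Handing in.

```bash
python3 -c "
from station import ctrl
print(ctrl.hand_in())"
```

```text
the job is handed in; nothing more can be done
None
```

The job is done and handed in at about 23.4 s, well inside the 69 s limit; no verdict was reported.

- **Lid up:** I lifted the lid by its bar until the stay locked. The top of the knob read about 165 mm, which fits the 157 mm axis height, and the lid stood on its own when released.
- **Vial placed:** I stood the white-capped vial in the empty pocket on the chest's +x side. I felt the floor at the expected height (11 N), and a later view put its top at 104 mm against the nominal 103 mm. The other vial stayed in its pocket.
- **Lid shut:** I pressed the knob down until the stay folded, gripped the bar again and lowered the lid slowly to rim contact (16 N at most).
- **Final check:** The lid plane measured flat, within 1 mrad of how it lay at the start. The flask, jar, dropper bottle and look-alikes showed no movement in the pictures. The vials were out of sight under the lid by then.

**What disagreed:** The real fingertips sit about 38 mm above the reported TCP, so my first grip on the bar closed on air without touching anything. I then corrected the height in every later move. The two cameras also differed by up to 3 mm in x at the tray, but the vial still seated cleanly.

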